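# Load a drawer side into the dovetail jig

## Robot

A 6-joint arm with a two-finger parallel gripper is mounted at the origin on the work surface. World frame = base frame: x ahead of the robot, y to its left, z up, the work surface at z = 0. Lengths are in m, angles in rad, forces in N, time in s.
With the tool pointing down it reaches from about 0.35 to 0.925 m from the base axis. Payload 6.4 kg.
Tool frame: the origin (TCP) lies midway between the tips of the shut fingers; the grasp point (between the pads) lies 19 mm behind it; z points along the fingers, y is the direction in which the jaws open and shut (so a half turn about z gives the same grasp; the last joint's range is limited). The gripper opens to 85 mm and grips with 20 to 120 N. Pads are 22 mm wide; open, the fingers measure 114 mm over their backs; the gripper's body (76 mm by 85 mm) begins 54 mm behind the grasp point. The pads swing forward as they close: fully open they stand 13 mm farther back than shut.
Start: joints at [-1.42, 0.245, 1.558, -0, 1.339, -0.174], TCP at [0.207, -0.616, 0.231] pointing down, gripper open.
Joint ranges: [-3.13, 3.13], [-1.02, 2.26], [0.13, 2.54], [-0.95, 4.09], [0.21, 2.88], [-2.74, 2.74]. Speed limits (rad/s): [2.57, 2.57, 3.14, 3.14, 3.14, 3.14].

## Interface

Orientations are given as a unit quaternion [x, y, z, w].
In Python, from station import robot, viewer, ticket gives the robot as it stands. The module is installed in compiled form; this text tells all that it offers.
- The arm moves only by the shell command python3 -m handwheel 'ROWS'. ROWS is JSON, a list of rows, each an object of numbers: "tx", "ty", "tz": the shift along the world's x, y, z in cm; "yaw": the turn about the world's z in rad; "jaw": the gripper command: -1 is shut, 1 is fully open, values between are in proportion. A call has exactly 10 rows; each row is the pose to reach, as a shift and turn from the pose commanded when the call began; what a row does not reach only later rows make up. A row lasts 1/12 s, in which the tool goes at most 41.7 mm and 7.16 degrees, less where a joint would pass 70% of its speed; a pose out of reach is approached as far as the arm can. A call with a gripper value outside its range is refused whole. The fingers move at their own pace and stop on an object; the grip force is fixed at half the most. Time passes only in rows, so rows that repeat a pose let the fingers close, or fill a call up. It gives the time, the measured TCP pose, the force and the opening at its end, in the units of the state.
- robot.observe(): the state, without advancing time (a new reading comes with each control period).
- viewer.get_image(name): name is "scene" or "top" or "wrist"; returns a dict with "frame" (480x640x3 uint8, blue, green, red), "intrinsics" (3x3 intrinsics, pixels), "R" (3x3) and "t" (3): a world point X has camera coordinates R X + t. Camera axes: x right, y down, z forward; pixel columns grow to the right and rows downward; lengths in m; the calibration is good to about 2 mm. A picture is of the moment at which its call begins. There is no depth.
- ticket.hand_in(): hands the job in, once; it reports no verdict.
The state is a dict: "clock": time; "q": joint angles; "qd": joint speeds; "tau": joint torques, N m; "position": TCP position; "orientation": TCP orientation; "contact_force": force on the tool from outside, world axes, zero at the start; "wrist_torque": the same for the moment, N m; "grip_width": opening from 0.0 (shut) to 1.0 (fully open).
Only numpy, scipy, OpenCV 4.12 (cv2) and the standard library are available. Lean on these libraries where they do the work, as an engineer would, in place of code of your own. Each camera call takes 0.05 s, during which the arm holds its last target.

## Task

Load the dovetail jig for the next cut: take the drawer side off the sloping rest and slide it flat along the jig's deck, under the raised clamp bar and the comb, until its end butts against the upright board and its long edge lies along the side rail. Then pull the jig's lever right over towards the rear to clamp the side there, let go, and leave the tray, mallet and glue bottle undisturbed.

Things in the scene. Friction and masses are not known exactly. Their poses are not given: they have to be found in the camera images.
- side_mid (a point): Centre, half-way up, of the drawer side: loose plain board of pale wood, 200 long (its x) by 56 wide (y) by 16 mm thick (z), about 0.13 kg, ends alike. It starts on the sloping rest, x axis rising 0.47 rad (27 degrees) away from the robot, its low end against a lip.
- stand: Sloping rest of plywood, fixed. Origin on the bench under its middle; x level, towards its high end. Its runner is 36 mm wide, narrower than the board, so fingers pass on both sides; it rises 0.47 rad. The lip at the low end is as wide and ends 2 mm below the board's upper face. Foot plate 220 (x) by 120 (y) by 15 mm. The low end of the board's underside is 85 mm above the bench.
- jig: Dovetail jig, fixed, grey, 316 mm wide (y). Origin on the bench under its middle; x to its front, y to its left, z up; boards go in from the rear (-x). Its steel deck has its top at z = 105 mm and runs from x = -55 to +60 mm; nothing stands behind it but the foot plate (to x = -85, 8 mm high). End cheeks at y = +-150 mm, 108 mm high, with bearing plates to 165 mm at x = -42 to 2 mm.
- stop_corner (a point): Corner on the deck, in the jig's frame at x = 60, y = 115, z = 105 mm (axes as the jig's), where two stops meet. Upright board, pale wood, 56 mm wide: its inner face, looking to -x, stops the end of the side; its top is 19 mm above the deck. Side rail, aluminium, 10 mm high: its inner face, looking to -y, runs from 5 to 105 mm behind this corner and stops the side's long edge.
- comb_mid (a point): Middle of the underside of the comb: fixed black plate with fingers, 8 mm thick, 288 mm wide, in the jig's frame at x = 50, y = 0, z = 125.5 mm, so 20.5 mm above the deck; it reaches 36 mm forward and backward from here. Two brass nuts near its ends stand 10 mm higher.
- seat (a point): Point of the jig where the centre of the drawer side lies when it is home: in the jig's frame at x = -40, y = 87, z = 113 mm; axes as the jig's. The rear 85 mm of the side then stick out behind the deck, free on both sides and below; the side stays on the deck when let go there.
- clamp_bar (a joint): Turn of clamp bar and lever, rad: 0 = lever up, open; 1.57 = lever level to the jig's rear (-x), clamped (end stop). The bar is a 32 mm steel rod turning off-centre about an axis along y at x = -20, z = 142 mm in the jig's frame; its underside is 21 mm above the deck at 0, 19.6 at 0.25, and meets the 16 mm board from about 1.1 on. The lever stays where left; 3 to 10 N at the knob move it.
- lever_knob (a point): Centre of the round black knob, 32 mm across, at the end of the lever (12 mm steel rod), 110 mm from the turning axis, at the jig's right end (y = -166 mm in the jig's frame). Its z axis points along the lever, away from the turning axis.
- offcut_tray: Bystander: open plywood tray 200 (x) by 130 (y) by 55 mm with offcuts in it. Origin: centre of its underside.
- mallet: Bystander: wooden mallet lying on the bench along its x, head 75 (x) by 120 (y) by 62 mm, round handle to -x, 263 mm long in all. Origin: on the bench under the middle of the head.
- glue_bottle: Bystander: white bottle, 64 mm across, 170 mm high, upright. Origin: centre of its underside.
Not all that is in view belongs to the job. Leave any turquoise look-alike of the part that bears side_mid alone.

How it is judged:
By the outcome, as a careful person would: the job done as asked, in the order asked, and still so for the second after the job is handed in, with the robot touching nothing.
It also fails if it takes over 64 s, if anything falls off the work surface, if the arm or the gripper's body presses on something with over 40 N, if the wrist force passes 120 N, or if a joint passes its speed limit or range.

## Working session

There is one attempt and no reset: what is moved stays moved. The work goes in short steps, Python scripts to look and compute and a shell command to move; the robot and the scene stay as the last step left them, time stands still between calls to the robot, and variables do not carry over. Pictures are saved under pics/ and viewed, and the job is handed in when it is done.

```bash
mkdir -p pics; ls; python3 - <<'E'
from station import robot, viewer
import cv2,json,numpy as np
print(robot.observe())
for n in ["scene","top","wrist"]:
    d=viewer.get_image(n); cv2.imwrite(f"pics/{n}0.png",d["frame"])
    np.savez(f"pics/{n}0.npz",K=d["intrinsics"],R=d["R"],t=d["t"])
    print(n,np.array(d["intrinsics"]).tolist(),(-np.array(d["R"]).T@np.array(d["t"])).round(3))
E
```

```text
pics
{'clock': 0.0, 'q': array([-1.42012287e+00,  2.45805891e-01,  1.55902581e+00, -2.07579182e-05,
        1.33865981e+00, -1.74106131e-01]), 'qd': array([ 6.19708376e-04,  9.98027418e-04, -2.89336366e-04, -4.98975768e-04,
       -7.76052815e-05, -1.57159325e-03]), 'tau': array([-1.49926404e-03, -4.29514539e+01, -3.26130652e+01, -2.76555629e-04,
        5.37505257e-03,  3.02472074e-06]), 'position': array([ 0.20732753, -0.61546459,  0.2301792 ]), 'orientation': array([ 9.86842895e-01,  1.61679312e-01,  1.02595967e-06, -9.49480863e-04]), 'contact_force': array([-0.15978664,  0.33822794, -0.01570404]), 'wrist_torque': array([ 0.00923395, -0.00845109,  0.03118404]), 'grip_width': 1.0013855566438592}
scene [[596.1176244372127, 0.0, 320.21360951859987], [0.0, 596.1176244372127, 239.65678278038055], [0.0, 0.0, 1.0]] [ 1.183 -0.625  0.977]
top [[441.6097886344134, 0.0, 317.1217867221694], [0.0, 441.6097886344134, 243.2514823651879], [0.0, 0.0, 1.0]] [ 0.421 -0.004  1.016]
wrist [[392.14138694452686, 0.0, 325.43282169001077], [0.0, 392.14138694452686, 239.04524654859296], [0.0, 0.0, 1.0]] [ 0.281 -0.592  0.373]
```

View pics/scene0.png

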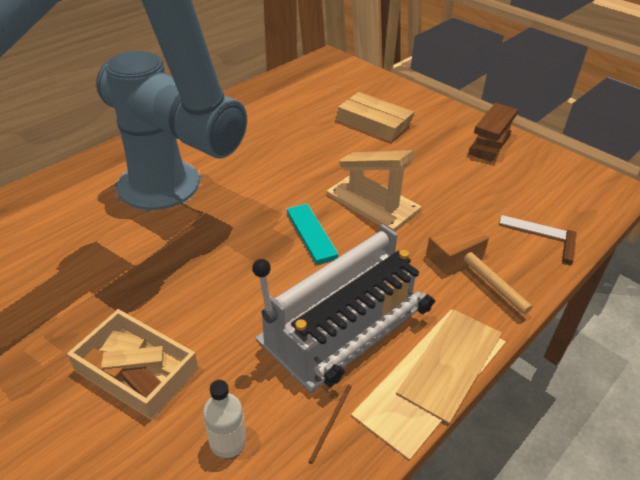

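View pics/top0.png

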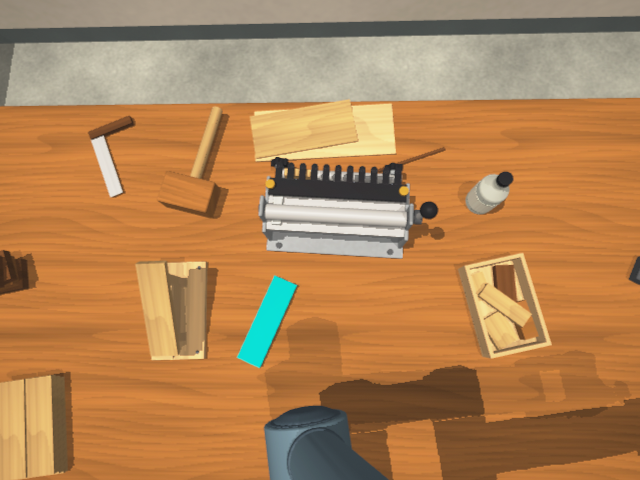

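View pics/wrist0.png

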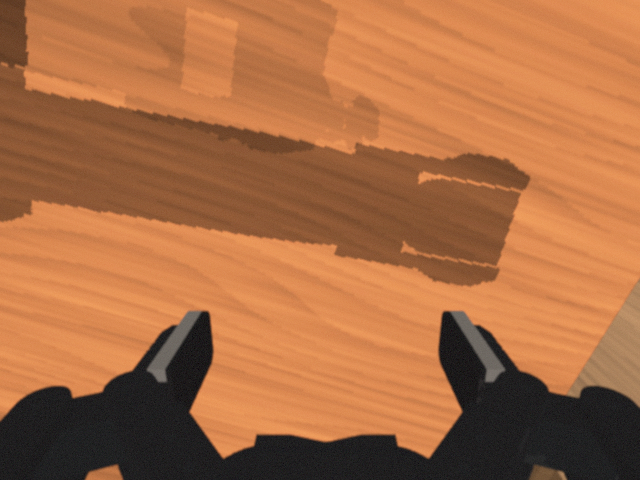

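```bash
python3 - <<'E'
import cv2
a=cv2.imread("pics/top0.png"); b=cv2.imread("pics/scene0.png")
cv2.imwrite("pics/z1.png",cv2.resize(a[245:375,120:300],None,fx=4.4,fy=4.4,interpolation=cv2.INTER_CUBIC))
cv2.imwrite("pics/z2.png",cv2.resize(b[130:240,310:440],None,fx=5.4,fy=5.4,interpolation=cv2.INTER_CUBIC))
cv2.imwrite("pics/z3.png",cv2.resize(a[145:270,245:450],None,fx=3.9,fy=3.9,interpolation=cv2.INTER_CUBIC))
cv2.imwrite("pics/z4.png",cv2.resize(b[220:400,240:450],None,fx=3.3,fy=3.3,interpolation=cv2.INTER_CUBIC))
E
```

```text
(no output)
```

View pics/z1.png

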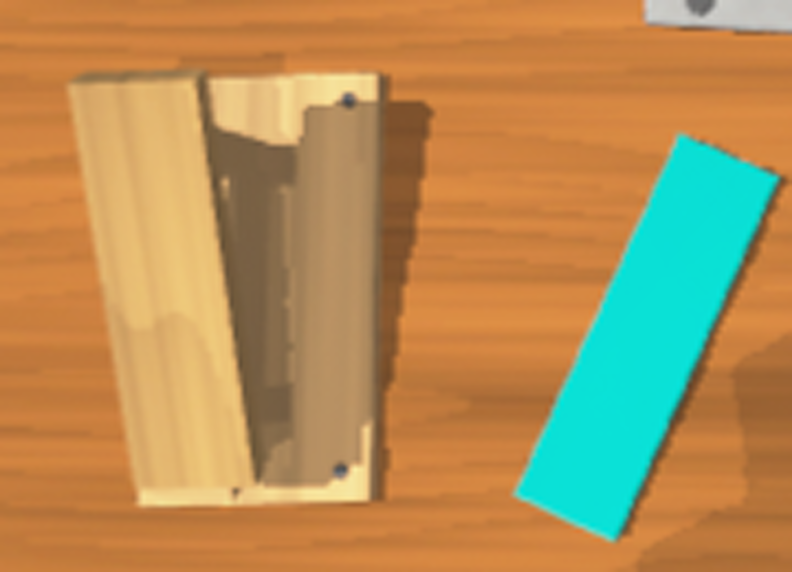

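View pics/z2.png

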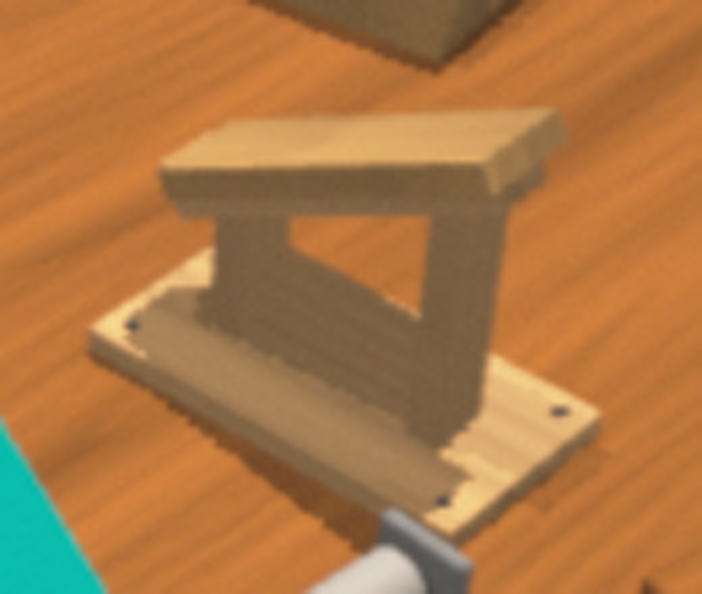

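View pics/z3.png

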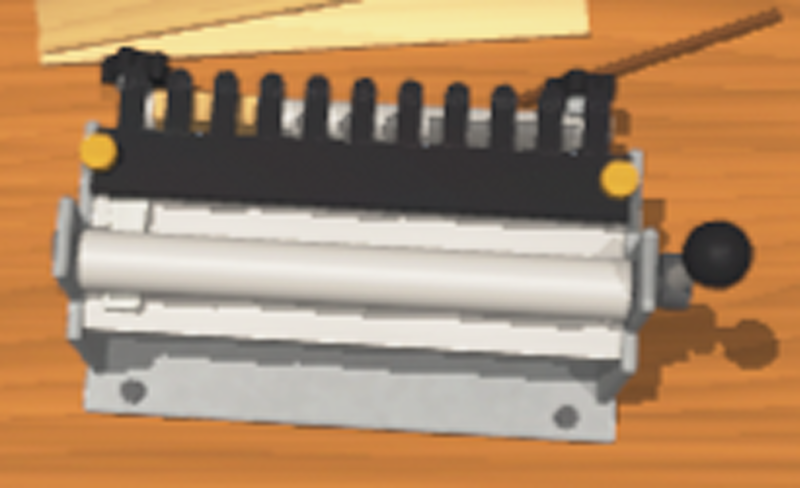

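View pics/z4.png

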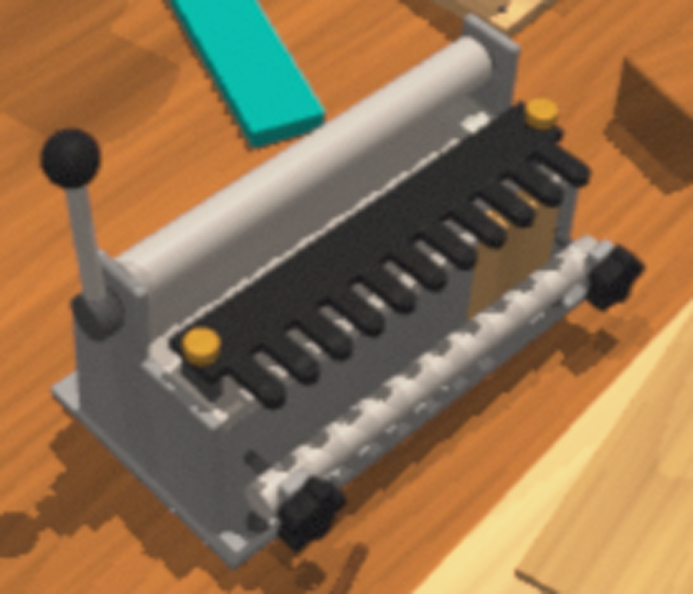

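```bash
cat > h.py <<'E'
import numpy as np, cv2
from station import robot, viewer
def shot(n,tag):
    d=viewer.get_image(n); cv2.imwrite(f"pics/{n}{tag}.png",d["frame"])
    np.savez(f"pics/{n}{tag}.npz",K=d["intrinsics"],R=d["R"],t=d["t"]); return d["frame"]
class Cam:
    def __init__(s,f):
        z=np.load(f"pics/{f}.npz"); s.K,s.R,s.t=z["K"],z["R"],z["t"].ravel(); s.c=-s.R.T@s.t
    def ray(s,p):
        p=np.atleast_2d(np.asarray(p,float)); v=np.c_[p,np.ones(len(p))]@np.linalg.inv(s.K).T@s.R
        return v/np.linalg.norm(v,axis=1)[:,None]
    def plane(s,p,z):
        v=s.ray(p); return s.c+v*((z-s.c[2])/v[:,2])[:,None]
    def proj(s,X):
        Y=(np.atleast_2d(X)@s.R.T+s.t)@s.K.T; return Y[:,:2]/Y[:,2:]
def tri(c1,p1,c2,p2):
    v1,v2=c1.ray(p1)[0],c2.ray(p2)[0]
    A=np.c_[v1,-v2]; s=np.linalg.lstsq(A,c2.c-c1.c,rcond=None)[0]
    a,b=c1.c+s[0]*v1,c2.c+s[1]*v2
    return (a+b)/2,np.linalg.norm(a-b)
E
python3 - <<'E'
from h import *
T,S=Cam("top0"),Cam("scene0")
top=cv2.imread("pics/top0.png"); sc=cv2.imread("pics/scene0.png")
def blob(im,lo,hi,roi,n):
    x0,y0,x1,y1=roi; h=cv2.cvtColor(im,cv2.COLOR_BGR2HSV)[y0:y1,x0:x1]
    m=cv2.inRange(h,lo,hi); k,l,st,c=cv2.connectedComponentsWithStats(m)
    o=np.argsort(-st[1:,4])[:n]+1
    return [(c[i]+[x0,y0],st[i].tolist()) for i in o]
nt=blob(top,(18,150,120),(32,255,255),(245,160,430,205),2); ns=blob(sc,(18,150,120),(32,255,255),(285,240,420,340),2)
kt=blob(top,(0,0,0),(180,255,70),(415,190,445,225),1); ks=blob(sc,(0,0,0),(180,255,70),(245,250,278,285),1)
print(nt,ns,kt,ks,sep="\n")
nt=sorted([n[0] for n in nt],key=lambda p:p[0]); ns=sorted([n[0] for n in ns],key=lambda p:-p[0])
P=[tri(T,a,S,b) for a,b in zip(nt,ns)]; print("nuts L,R",P)
print("nuts top plane", T.plane(nt,.1435), "scene", S.plane(ns,.1435))
k=tri(T,kt[0][0],S,ks[0][0]); print("knob",k, T.plane(kt[0][0],.252))
cr=lambda p:np.array(p,float)/3.9+[245,145]-0.4
q=T.plane(cr([(85,409),(615,441)]),.008); print("foot rear",q)
d=P[0][0]-P[1][0]; print("yaw nuts",np.arctan2(-d[0],d[1])); d=q[0]-q[1]; print("yaw foot",np.arctan2(-d[0],d[1]),np.linalg.norm(d))
q=T.plane(cr([(85,331),(622,359)]),.105); d=q[0]-q[1];print("deck rear",q,np.arctan2(-d[0],d[1]))
c1=lambda p:np.array(p,float)/4.4+[120,245]-0.4
f=T.plane(c1([(383,74),(372,501),(138,506)]),.015); print("stand foot",f,np.linalg.norm(f[0]-f[1]))
E
```

```text
[(array([403.24285714, 190.37142857]), [154, 26, 9, 10, 70]), (array([269.8030303 , 183.22727273]), [20, 19, 10, 9, 66])]
[(array([300.43678161, 323.50574713]), [10, 79, 12, 10, 87]), (array([403.62, 253.2 ]), [114, 10, 10, 7, 50])]
[(array([428.15418502, 209.83700441]), [4, 12, 18, 17, 227])]
[(array([260.96153846, 267.76495726]), [8, 10, 17, 17, 234])]
nuts L,R [(array([0.70987524, 0.12838429, 0.1427586 ]), np.float64(4.4088145663477444e-05)), (array([ 0.69254732, -0.1465484 ,  0.14264612]), np.float64(0.0014759664463342872))]
nuts top plane [[ 0.70964614  0.12828921  0.1435    ]
 [ 0.69276413 -0.14584802  0.1435    ]] scene [[ 0.71028593  0.12769291  0.1435    ]
 [ 0.692614   -0.14763676  0.1435    ]]
knob (array([ 0.62249675, -0.17144855,  0.25212154]), np.float64(0.0014508209333625947)) [[ 0.62298579 -0.17091176  0.252     ]]
foot rear [[ 0.59357038  0.15262952  0.008     ]
 [ 0.57441513 -0.16105555  0.008     ]]
yaw nuts -0.06294275764509437
yaw foot -0.06098948147286362 0.31426938977324415
deck rear [[ 0.62004808  0.13875032  0.105     ]
 [ 0.60413001 -0.15092944  0.105     ]] -0.054895356891019875
stand foot [[0.56439831 0.28957935 0.015     ]
 [0.3468367  0.28385098 0.015     ]
 [0.34333448 0.40348247 0.015     ]] 0.21763700504853936
```

```bash
python3 - <<'E'
from h import *
T,S=Cam("top0"),Cam("scene0")
c1=lambda p:np.array(p,float)/4.4+[120,245]-0.4
hi=T.plane(c1([(69,86),(196,80)]),.190); lo=T.plane(c1([(134,490),(256,485)]),.0993)
print("board hi",hi,"lo",lo)
m=(hi.mean(0)+lo.mean(0))/2; d=hi.mean(0)-lo.mean(0); print("mid top",m,"len",np.linalg.norm(d),"yaw",np.arctan2(d[1],d[0]))
# scene top-face corners
c2=lambda p:np.array(p,float)/5.4+[310,130]-0.4
print("scene hi",S.plane(c2([(560,112),(487,165)]),.190),"lo",S.plane(c2([(230,122),(162,168)]),.0993))
# project predicted board
for yaw in (0.028,):
    o=np.array([m[0],m[1],m[2]])
    ex=np.array([np.cos(.47)*np.cos(yaw),np.cos(.47)*np.sin(yaw),np.sin(.47)]); ey=np.array([-np.sin(yaw),np.cos(yaw),0])
    X=[o+a*.1*ex+b*.028*ey for a,b in ((1,1),(1,-1),(-1,1),(-1,-1))]
    print("pred top",((T.proj(X)+.4-[120,245])*4.4).round(),"scene",((S.proj(X)+.4-[310,130])*5.4).round())
# jig check
J=np.array([.668,-.0092]);y=-.061
def jw(p): c,s=np.cos(y),np.sin(y); return [J[0]+c*p[0]-s*p[1],J[1]+s*p[0]+c*p[1],p[2]]
pts={"combrearL":(.014,.144,.1335),"combrearR":(.014,-.144,.1335),"deckrearL":(-.055,.14,.105),"deckrearR":(-.055,-.14,.105),"footL":(-.085,.158,.008),"footR":(-.085,-.158,.008),"knob0":(-.02,-.166,.252),"plateL":(-.042,.158,.165),"plateLf":(.002,.158,.165),"railin_rear":(-.045,.115,.115),"railin_rear_b":(-.045,.115,.105)}
X=[jw(p) for p in pts.values()]
for n,a,b in zip(pts,(T.proj(X)+.4-[245,145])*3.9,(S.proj(X)+.4-[240,220])*3.3): print(n,a.round(),b.round())
im=cv2.imread("pics/top0.png")
E
```

```text
board hi [[0.53403199 0.37620264 0.19      ]
 [0.53671947 0.32030085 0.19      ]] lo [[0.3571055  0.3716245  0.0993    ]
 [0.35984681 0.31437348 0.0993    ]]
mid top [0.44692594 0.34562537 0.14465   ] len 0.19886563382149502 yaw 0.02968469773167246
scene hi [[0.53628596 0.3768015  0.19      ]
 [0.53892297 0.32273514 0.19      ]] lo [[0.35562326 0.37139408 0.0993    ]
 [0.35862719 0.31999656 0.0993    ]]
pred top [[ 69.  83.]
 [196.  80.]
 [135. 490.]
 [254. 488.]] scene [[557. 112.]
 [479. 166.]
 [232. 123.]
 [155. 172.]]
combrearL [ 90. 190.] [521. 102.]
combrearR [632. 220.] [168. 341.]
deckrearL [ 94. 328.] [433.  82.]
deckrearR [612. 358.] [ 97. 300.]
footL [ 83. 410.] [410. 150.]
footR [616. 442.] [ 50. 390.]
knob0 [721. 223.] [ 89. 176.]
plateL [ 44. 276.] [475.  10.]
plateLf [ 52. 193.] [527.  45.]
railin_rear [139. 309.] [418.  96.]
railin_rear_b [141. 313.] [417. 107.]
```

```bash
python3 -m handwheel '[{"tx":2,"ty":3.3,"tz":1,"yaw":-0.03,"jaw":1},{"tx":4.2,"ty":6.6,"tz":2,"yaw":-0.06,"jaw":1},{"tx":6.3,"ty":9.9,"tz":3,"yaw":-0.09,"jaw":1},{"tx":8.4,"ty":13.2,"tz":4,"yaw":-0.12,"jaw":1},{"tx":10.5,"ty":16.5,"tz":5,"yaw":-0.15,"jaw":1},{"tx":12.6,"ty":19.8,"tz":6,"yaw":-0.18,"jaw":1},{"tx":14.7,"ty":23.1,"tz":7,"yaw":-0.21,"jaw":1},{"tx":16.8,"ty":26.4,"tz":8,"yaw":-0.24,"jaw":1},{"tx":18.9,"ty":29.7,"tz":8,"yaw":-0.27,"jaw":1},{"tx":21,"ty":33,"tz":8,"yaw":-0.296,"jaw":1}]'
```

```text
clock: 0.98
position: [0.4182, -0.2844, 0.3121]
orientation: [1.0, 0.014, 0.001, 0.001]
contact_force: [0.5, -0.1, 0.4]
grip_width: 1.004
```

```bash
python3 -m handwheel '[{"tx":0.5,"ty":4,"tz":0,"yaw":0,"jaw":1},{"tx":1,"ty":8,"tz":0,"yaw":0,"jaw":1},{"tx":1.5,"ty":12,"tz":0,"yaw":0,"jaw":1},{"tx":2,"ty":16,"tz":0,"yaw":0,"jaw":1},{"tx":2.5,"ty":20,"tz":0,"yaw":0,"jaw":1},{"tx":3,"ty":24,"tz":0,"yaw":0,"jaw":1},{"tx":3.5,"ty":28,"tz":0,"yaw":0,"jaw":1},{"tx":4,"ty":32,"tz":0,"yaw":0,"jaw":1},{"tx":4.5,"ty":36,"tz":0,"yaw":0,"jaw":1},{"tx":5,"ty":40,"tz":0,"yaw":0,"jaw":1}]'; python3 -m handwheel '[{"tx":0.8,"ty":4,"tz":0,"yaw":0,"jaw":1},{"tx":1.6,"ty":8,"tz":0,"yaw":0,"jaw":1},{"tx":2.4,"ty":12,"tz":0,"yaw":0,"jaw":1},{"tx":3.2,"ty":16,"tz":-0.5,"yaw":0,"jaw":1},{"tx":4,"ty":20,"tz":-1.5,"yaw":0,"jaw":1},{"tx":4.5,"ty":23.2,"tz":-3,"yaw":0,"jaw":1},{"tx":4.5,"ty":23.2,"tz":-4,"yaw":0,"jaw":1},{"tx":4.5,"ty":23.2,"tz":-5,"yaw":0,"jaw":1},{"tx":4.5,"ty":23.2,"tz":-5,"yaw":0,"jaw":1},{"tx":4.5,"ty":23.2,"tz":-5,"yaw":0,"jaw":1}]'; python3 -c "
from h import *
f=shot('wrist','1');print(robot.observe()['q'])"
```

```text
clock: 1.82
position: [0.467, 0.1161, 0.3112]
orientation: [1.0, 0.014, 0.0, 0.0]
contact_force: [1.7, -0.8, 0.2]
grip_width: 1.0
clock: 2.65
position: [0.5122, 0.3449, 0.2607]
orientation: [1.0, 0.014, -0.001, 0.0]
contact_force: [0.5, -0.1, 0.1]
grip_width: 0.999
[ 4.09075908e-01  1.47009569e-01  1.61438036e+00 -1.04014317e-04
  1.37972065e+00  1.95253935e+00]
```

View pics/wrist1.png

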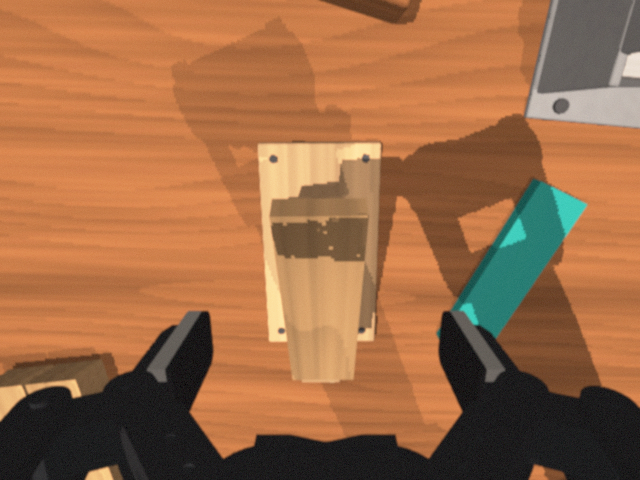

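```bash
python3 - <<'E'
from h import *
W=Cam("wrist1"); print(W.c)
print(W.plane([(273,217),(367,217)],.190),W.plane([(293,381),(354,381)],.0993))
E
```

```text
[0.59043377 0.34620872 0.40326745]
[[0.53438212 0.37398606 0.19      ]
 [0.53577113 0.32127576 0.19      ]] [[0.35519894 0.36961147 0.0993    ]
 [0.35665739 0.31347315 0.0993    ]]
```

```bash
python3 -m handwheel '[{"tx":0,"ty":0.1,"tz":-1.5,"yaw":0,"jaw":1},{"tx":0,"ty":0.1,"tz":-3,"yaw":0,"jaw":1},{"tx":0,"ty":0.1,"tz":-4.5,"yaw":0,"jaw":1},{"tx":0,"ty":0.1,"tz":-6,"yaw":0,"jaw":1},{"tx":0,"ty":0.1,"tz":-7.5,"yaw":0,"jaw":1},{"tx":0,"ty":0.1,"tz":-9,"yaw":0,"jaw":1},{"tx":0,"ty":0.1,"tz":-10.5,"yaw":0,"jaw":1},{"tx":0,"ty":0.1,"tz":-11.5,"yaw":0,"jaw":1},{"tx":0,"ty":0.1,"tz":-11.5,"yaw":0,"jaw":1},{"tx":0,"ty":0.1,"tz":-11.5,"yaw":0,"jaw":1}]'; python3 -c "
from h import *
f=shot('wrist','2');f=shot('scene','2');cv2.imwrite('pics/s2.png',cv2.resize(f[60:260,270:470],None,fx=3,fy=3))"
```

```text
clock: 3.53
position: [0.5128, 0.3465, 0.1469]
orientation: [1.0, 0.014, 0.0, -0.0]
contact_force: [0.6, -0.0, 0.4]
grip_width: 0.997
```

View pics/wrist2.png

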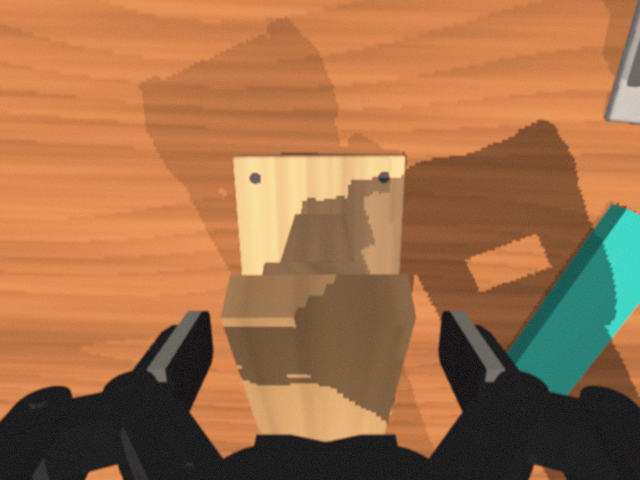

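View pics/s2.png

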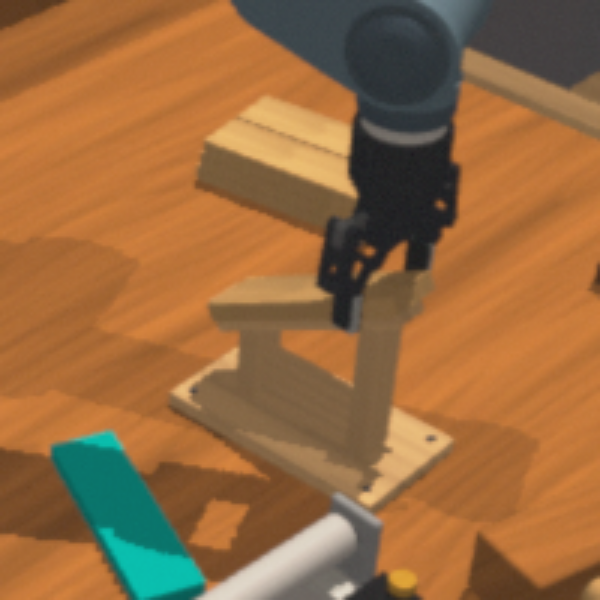

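```bash
python3 -m handwheel '[{"tx":0,"ty":0,"tz":0,"yaw":0,"jaw":-1},{"tx":0,"ty":0,"tz":0,"yaw":0,"jaw":-1},{"tx":0,"ty":0,"tz":0,"yaw":0,"jaw":-1},{"tx":0,"ty":0,"tz":0,"yaw":0,"jaw":-1},{"tx":0,"ty":0,"tz":0,"yaw":0,"jaw":-1},{"tx":0,"ty":0,"tz":0,"yaw":0,"jaw":-1},{"tx":0,"ty":0,"tz":0,"yaw":0,"jaw":-1},{"tx":0,"ty":0,"tz":0,"yaw":0,"jaw":-1},{"tx":0,"ty":0,"tz":0,"yaw":0,"jaw":-1},{"tx":0,"ty":0,"tz":0,"yaw":0,"jaw":-1}]'
```

```text
clock: 4.47
position: [0.5131, 0.3473, 0.1476]
orientation: [1.0, 0.014, 0.001, -0.0]
contact_force: [-0.9, 0.2, 6.1]
grip_width: 0.642
```

```bash
python3 -m handwheel '[{"tx":0,"ty":0,"tz":1,"yaw":0,"jaw":-1},{"tx":0,"ty":0,"tz":3,"yaw":0,"jaw":-1},{"tx":0,"ty":0,"tz":5,"yaw":0,"jaw":-1},{"tx":0,"ty":0,"tz":7.5,"yaw":0,"jaw":-1},{"tx":0,"ty":0,"tz":10,"yaw":0,"jaw":-1},{"tx":0,"ty":0,"tz":12,"yaw":0,"jaw":-1},{"tx":0,"ty":0,"tz":12,"yaw":0.1,"jaw":-1},{"tx":0,"ty":0,"tz":12,"yaw":0.2,"jaw":-1},{"tx":0,"ty":0,"tz":12,"yaw":0.3,"jaw":-1},{"tx":0,"ty":0,"tz":12,"yaw":0.4,"jaw":-1}]'; python3 -c "
from h import *
f=shot('wrist','3');f=shot('scene','3');cv2.imwrite('pics/s3.png',cv2.resize(f[30:260,270:470],None,fx=2.6,fy=2.6))"
```

```text
clock: 5.3
position: [0.5121, 0.3468, 0.2662]
orientation: [0.977, 0.215, -0.0, 0.0]
contact_force: [-0.2, 0.2, -2.3]
grip_width: 0.644
```

View pics/s3.png

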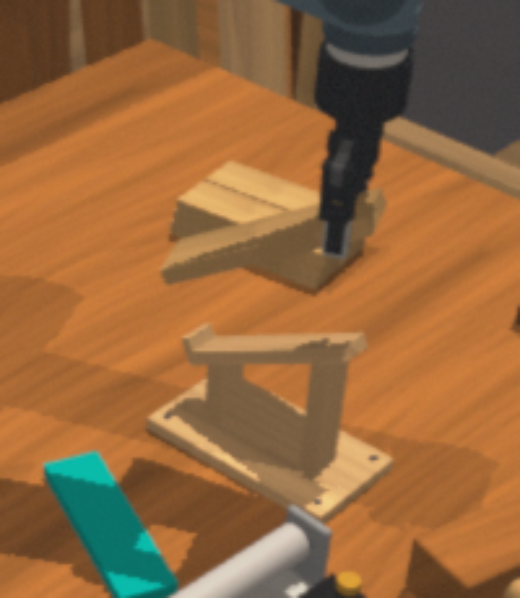

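View pics/wrist3.png

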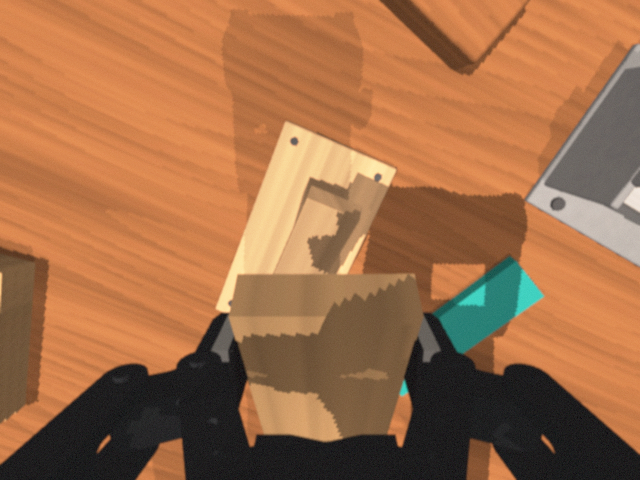

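```bash
python3 -m handwheel '[{"tx":0,"ty":-0.5,"tz":0,"yaw":0.12,"jaw":-1},{"tx":0,"ty":-1.5,"tz":0,"yaw":0.24,"jaw":-1},{"tx":0,"ty":-3,"tz":0,"yaw":0.36,"jaw":-1},{"tx":-0.5,"ty":-4.5,"tz":0,"yaw":0.48,"jaw":-1},{"tx":-1,"ty":-6,"tz":0,"yaw":0.6,"jaw":-1},{"tx":-1.5,"ty":-7.5,"tz":0,"yaw":0.72,"jaw":-1},{"tx":-2,"ty":-9,"tz":0,"yaw":0.84,"jaw":-1},{"tx":-2.5,"ty":-10.5,"tz":0,"yaw":0.96,"jaw":-1},{"tx":-2.7,"ty":-12,"tz":0,"yaw":1.08,"jaw":-1},{"tx":-2.7,"ty":-13.5,"tz":0,"yaw":1.2,"jaw":-1}]';python3 -m handwheel '[{"tx":0,"ty":-1.5,"tz":0,"yaw":0.12,"jaw":-1},{"tx":0,"ty":-3,"tz":0,"yaw":0.24,"jaw":-1},{"tx":0,"ty":-4.5,"tz":0,"yaw":0.36,"jaw":-1},{"tx":0,"ty":-6,"tz":0,"yaw":0.48,"jaw":-1},{"tx":0,"ty":-7.5,"tz":0,"yaw":0.6,"jaw":-1},{"tx":0,"ty":-9,"tz":0,"yaw":0.72,"jaw":-1},{"tx":0,"ty":-10.5,"tz":0,"yaw":0.84,"jaw":-1},{"tx":0,"ty":-12,"tz":0,"yaw":0.96,"jaw":-1},{"tx":0,"ty":-12.8,"tz":0,"yaw":1.08,"jaw":-1},{"tx":0,"ty":-12.8,"tz":0,"yaw":1.2,"jaw":-1}]'
```

```text
clock: 6.23
position: [0.4847, 0.2114, 0.2661]
orientation: [0.685, 0.728, -0.0, -0.0]
contact_force: [1.1, 0.9, -0.9]
grip_width: 0.647
clock: 7.07
position: [0.4852, 0.0826, 0.2661]
orientation: [0.155, 0.988, -0.0, -0.0]
contact_force: [-1.1, -1.1, -1.2]
grip_width: 0.644
```

```bash
python3 -m handwheel '[{"tx":0,"ty":0,"tz":0,"yaw":0.1,"jaw":-1},{"tx":0,"ty":0,"tz":0,"yaw":0.2,"jaw":-1},{"tx":0,"ty":0,"tz":-0.5,"yaw":0.252,"jaw":-1},{"tx":0,"ty":0,"tz":-1.5,"yaw":0.252,"jaw":-1},{"tx":0,"ty":0,"tz":-2.5,"yaw":0.252,"jaw":-1},{"tx":0,"ty":0,"tz":-3.5,"yaw":0.252,"jaw":-1},{"tx":0,"ty":0,"tz":-4.5,"yaw":0.252,"jaw":-1},{"tx":0,"ty":0,"tz":-5,"yaw":0.252,"jaw":-1},{"tx":0,"ty":0,"tz":-5,"yaw":0.252,"jaw":-1},{"tx":0,"ty":0,"tz":-5,"yaw":0.252,"jaw":-1}]'; python3 -c "
from h import *
f=shot('wrist','4');f=shot('top','4');cv2.imwrite('pics/t4.png',cv2.resize(f[145:310,225:445],None,fx=3.6,fy=3.6,interpolation=2))
f=shot('scene','4');cv2.imwrite('pics/s4.png',cv2.resize(f[130:330,240:460],None,fx=3.2,fy=3,interpolation=2))"
```

```text
clock: 7.9
position: [0.4853, 0.084, 0.2159]
orientation: [0.031, 1.0, -0.0, -0.0]
contact_force: [-0.3, 0.0, -1.0]
grip_width: 0.649
```

View pics/t4.png

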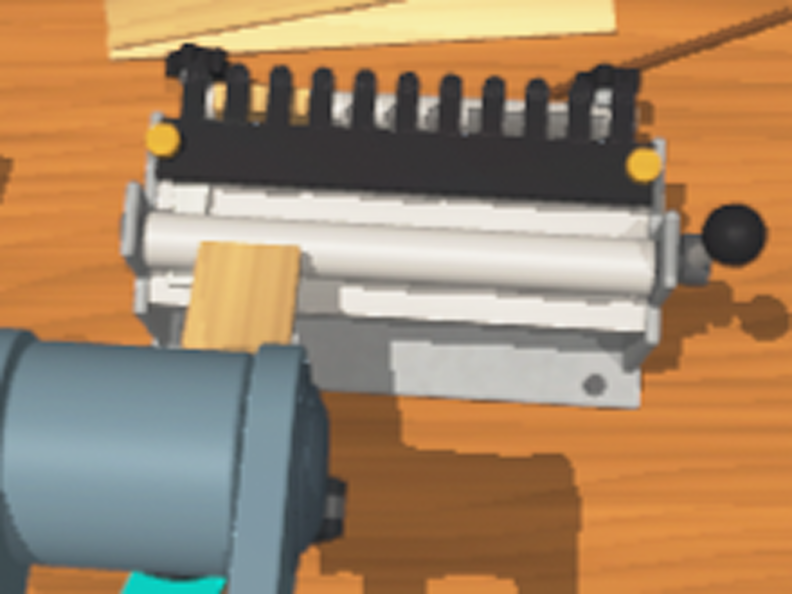

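View pics/s4.png

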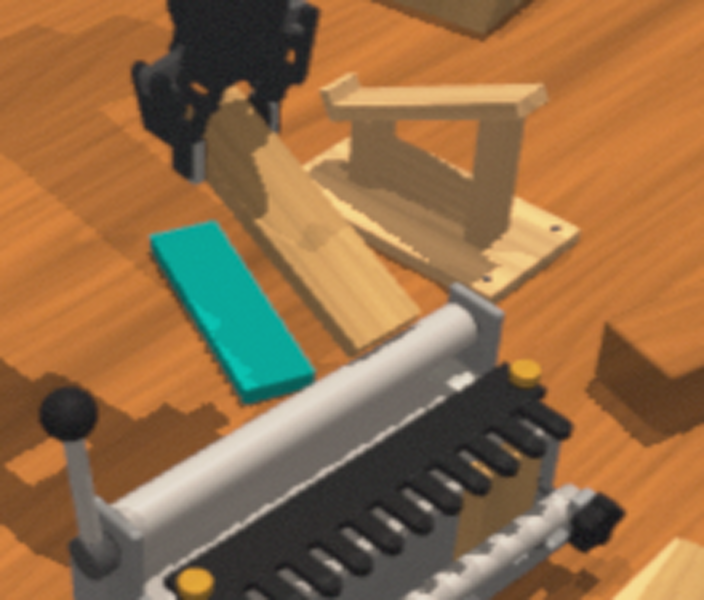

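View pics/wrist4.png

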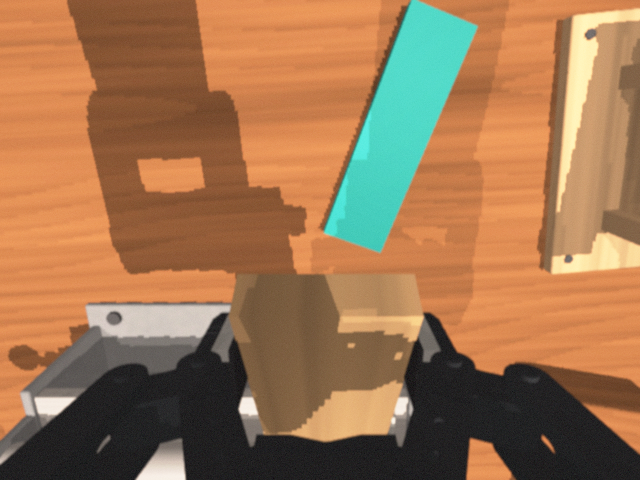

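```bash
python3 - <<'E'
from h import *
T,S=Cam("top4"),Cam("scene4")
J=np.array([.668,-.0092]);y=-.061;c,s=np.cos(y),np.sin(y)
inv=lambda P:np.c_[(np.atleast_2d(P)[:,:2]-J)@np.array([[c,-s],[s,c]]),np.atleast_2d(P)[:,2]]
a=T.plane(np.array([(203,242),(300,248)])/3.6+[225,145]-.4,.170); print(inv(a))
a=S.plane(np.array([(417,318),(360,350)])/[3.2,3]+[240,130]-.4,.156); print("scene bottom",inv(a))
# rail inner edge, top at z=.115
t0=Cam("top0");cr=lambda p:np.array(p,float)/3.9+[245,145]-0.4
print("rail",inv(t0.plane(cr([(140,308),(150,203)]),.115)))
E
```

```text
[[-0.03302095  0.10786646  0.17      ]
 [-0.03333377  0.05422161  0.17      ]]
scene bottom [[-0.0392393   0.11533889  0.156     ]
 [-0.04064404  0.06524915  0.156     ]]
rail [[-0.04457631  0.11445     0.115     ]
 [ 0.01421592  0.11381011  0.115     ]]
```

```bash
python3 -m handwheel '[{"tx":0,"ty":0,"tz":-1.2,"yaw":0,"jaw":-1},{"tx":0,"ty":0,"tz":-2.4,"yaw":0,"jaw":-1},{"tx":0,"ty":0,"tz":-3.6,"yaw":0,"jaw":-1},{"tx":0,"ty":0,"tz":-4.4,"yaw":0,"jaw":-1},{"tx":0,"ty":0,"tz":-5,"yaw":0,"jaw":-1},{"tx":-0.3,"ty":0,"tz":-5.5,"yaw":0,"jaw":-1},{"tx":-0.6,"ty":0,"tz":-6,"yaw":0,"jaw":-1},{"tx":-0.8,"ty":0,"tz":-6.5,"yaw":0,"jaw":-1},{"tx":-1,"ty":0.1,"tz":-7,"yaw":0,"jaw":-1},{"tx":-1.2,"ty":0.1,"tz":-7.5,"yaw":0,"jaw":-1}]'; python3 -c "
from h import *
print(robot.observe()['wrist_torque'])
f=shot('top','5');cv2.imwrite('pics/t5.png',cv2.resize(f[145:310,225:445],None,fx=3.6,fy=3.6,interpolation=2))
f=shot('scene','5');cv2.imwrite('pics/s5.png',cv2.resize(f[130:330,240:460],None,fx=3.2,fy=3,interpolation=2))"
```

```text
clock: 8.88
position: [0.4744, 0.0849, 0.142]
orientation: [0.03, 1.0, -0.0, 0.002]
contact_force: [-0.3, 1.2, 4.2]
grip_width: 0.643
[-0.01763236 -0.43251991 -0.04326236]
```

View pics/t5.png

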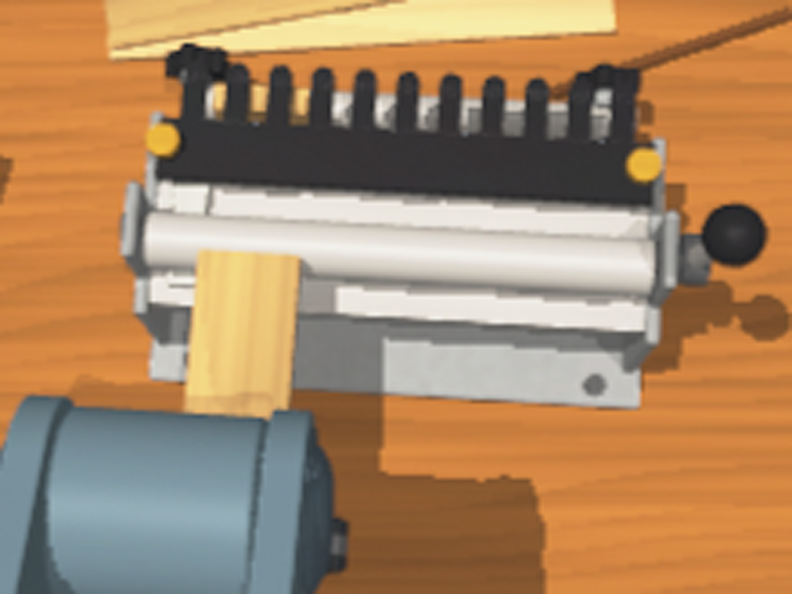

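View pics/s5.png

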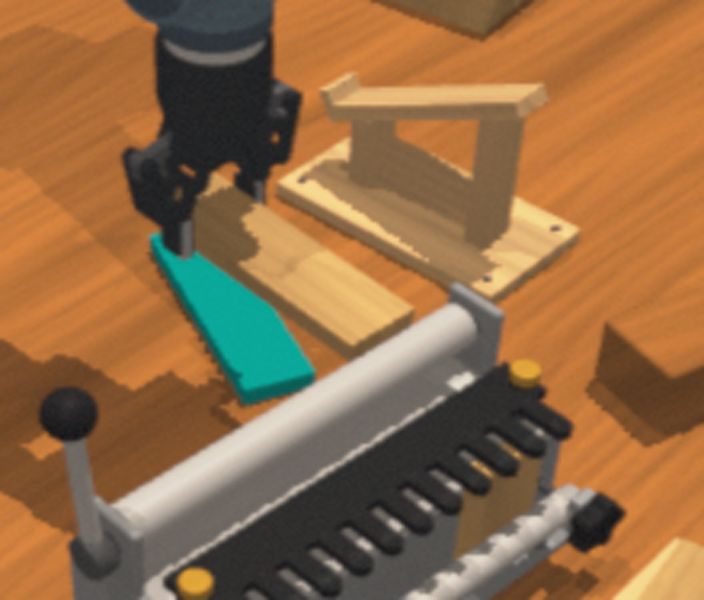

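```bash
python3 -m handwheel '[{"tx":-0.2,"ty":0,"tz":-0.7,"yaw":0,"jaw":-1},{"tx":-0.4,"ty":0,"tz":-1.4,"yaw":0,"jaw":-1},{"tx":-0.6,"ty":0,"tz":-2.1,"yaw":0,"jaw":-1},{"tx":-0.7,"ty":0,"tz":-2.8,"yaw":0,"jaw":-1},{"tx":-0.8,"ty":0,"tz":-3.5,"yaw":0,"jaw":-1},{"tx":-0.9,"ty":0,"tz":-4.1,"yaw":0,"jaw":-1},{"tx":-0.9,"ty":0,"tz":-4.6,"yaw":0,"jaw":-1},{"tx":-0.9,"ty":0,"tz":-5,"yaw":0,"jaw":-1},{"tx":-0.9,"ty":0,"tz":-5,"yaw":0,"jaw":-1},{"tx":-0.9,"ty":0,"tz":-5,"yaw":0,"jaw":-1}]'; python3 -c "
from h import *
print(robot.observe()['wrist_torque'])
f=shot('top','6');cv2.imwrite('pics/t6.png',cv2.resize(f[145:310,225:445],None,fx=3.6,fy=3.6,interpolation=2))
f=shot('scene','6');cv2.imwrite('pics/s6.png',cv2.resize(f[130:330,240:460],None,fx=3.2,fy=3,interpolation=2))"
```

```text
clock: 9.82
position: [0.4645, 0.085, 0.0911]
orientation: [0.03, 1.0, 0.0, -0.0]
contact_force: [-0.6, -0.0, -0.9]
grip_width: 0.644
[-0.04897139  0.03715215 -0.00504149]
```

View pics/t6.png

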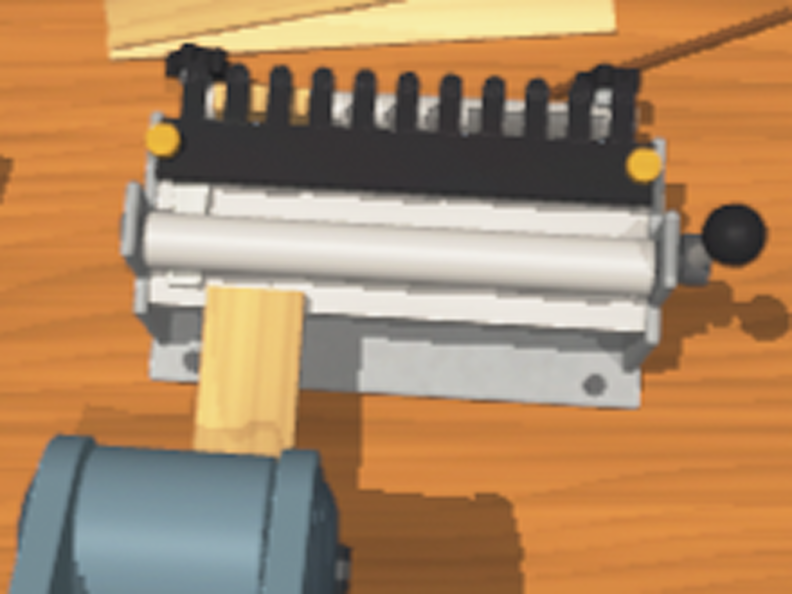

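View pics/s6.png

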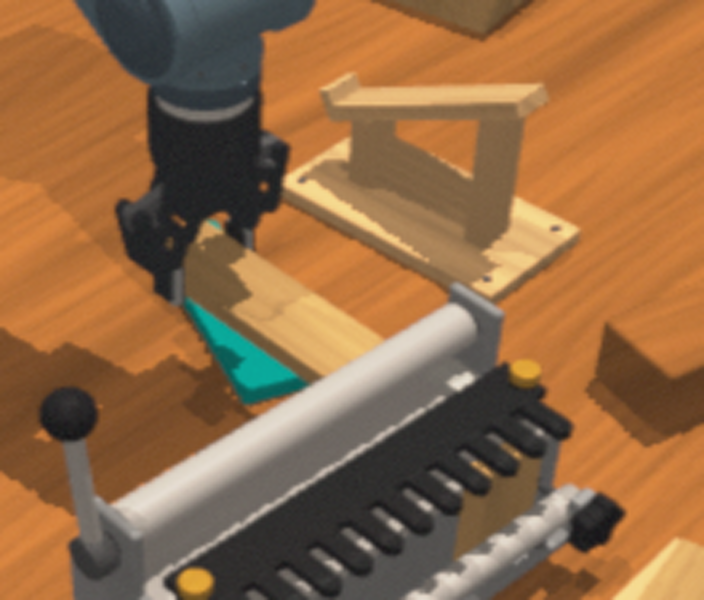

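```bash
python3 - <<'E'
from h import *
T,S=Cam("top6"),Cam("scene6")
J=np.array([.668,-.0092]);y=-.061;c,s=np.cos(y),np.sin(y)
inv=lambda P:np.c_[(np.atleast_2d(P)[:,:2]-J)@np.array([[c,-s],[s,c]]),np.atleast_2d(P)[:,2]]
g=lambda p:np.array(p)/3.6+[225,145]-.4
for z in (.115,.121,.128): print(z,inv(T.plane(g([(207,287),(304,293),(194,448),(295,455)]),z)).round(4).tolist())
print(inv([.4645,.085,.115]))
f=shot("wrist","6")
E
```

```text
0.115 [[-0.046, 0.1109, 0.115], [-0.0462, 0.0541, 0.115], [-0.1406, 0.1107, 0.115], [-0.141, 0.0526, 0.115]]
0.121 [[-0.0473, 0.1101, 0.121], [-0.0476, 0.0537, 0.121], [-0.1413, 0.1099, 0.121], [-0.1417, 0.0522, 0.121]]
0.128 [[-0.0489, 0.1092, 0.128], [-0.0491, 0.0532, 0.128], [-0.1422, 0.109, 0.128], [-0.1425, 0.0517, 0.128]]
[[-0.20886414  0.08161899  0.115     ]]
```

View pics/wrist6.png

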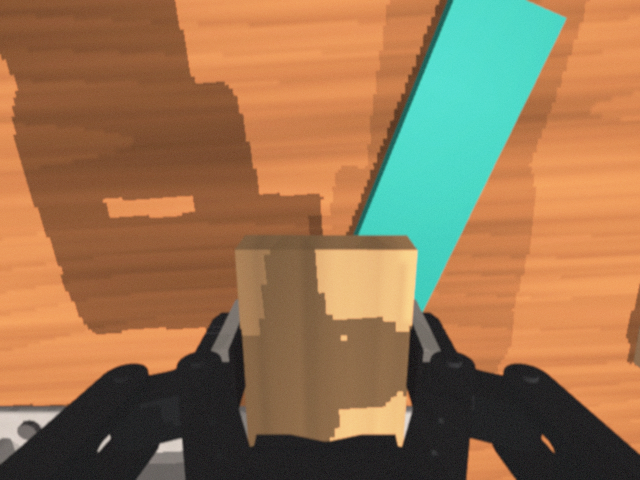

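```bash
python3 - <<'E'
from h import *
W=Cam("wrist6"); print(W.c, W.R[2])
im=cv2.imread("pics/wrist6.png")
cv2.imwrite("pics/w6z.png",cv2.resize(im[225:450,215:435],None,fx=2.6,fy=2.6,interpolation=2))
def edge(pl,pr):
    v=W.ray([pl,pr]); v=v/-v[:,2:]  # per unit depth
    # equal depth, separation .056
    d=.056/np.linalg.norm((v[0]-v[1])[:2]); P=W.c+v*d; return P
print(edge((238,248),(417,248)),edge((249,440),(404,440)))
E
```

```text
[0.38725234 0.08876676 0.23424143] [ 0.30467497 -0.01884799 -0.95226987]
[[0.42560023 0.05898879 0.11827113]
 [0.42906552 0.11488147 0.11827113]] [[0.4977134  0.05425706 0.12148943]
 [0.50118011 0.11014965 0.12148943]]
```

View pics/w6z.png

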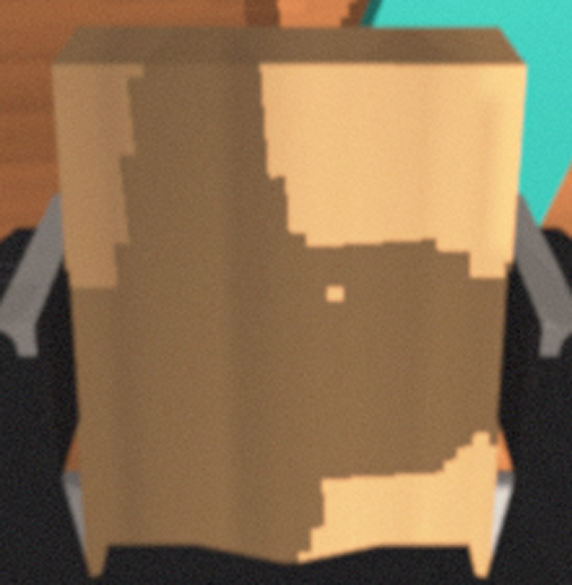

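```bash
python3 -m handwheel '[{"tx":1,"ty":-0.06,"tz":0.05,"yaw":0,"jaw":-1},{"tx":2,"ty":-0.12,"tz":0.05,"yaw":0,"jaw":-1},{"tx":3,"ty":-0.18,"tz":0.05,"yaw":0,"jaw":-1},{"tx":4,"ty":-0.24,"tz":0.05,"yaw":0,"jaw":-1},{"tx":5,"ty":-0.3,"tz":0.05,"yaw":0,"jaw":-1},{"tx":6,"ty":-0.36,"tz":0.05,"yaw":0,"jaw":-1},{"tx":7,"ty":-0.42,"tz":0.05,"yaw":0,"jaw":-1},{"tx":8,"ty":-0.48,"tz":0.05,"yaw":0,"jaw":-1},{"tx":9,"ty":-0.55,"tz":0.05,"yaw":0,"jaw":-1},{"tx":9,"ty":-0.55,"tz":0.05,"yaw":0,"jaw":-1}]'; python3 -c "
from h import *
print(robot.observe()['wrist_torque'])
f=shot('wrist','7')
f=shot('top','7');cv2.imwrite('pics/t7.png',cv2.resize(f[145:310,225:445],None,fx=3.6,fy=3.6,interpolation=2))
f=shot('scene','7');cv2.imwrite('pics/s7.png',cv2.resize(f[130:330,240:460],None,fx=3.2,fy=3,interpolation=2))"
```

```text
clock: 10.8
position: [0.5565, 0.0791, 0.0922]
orientation: [0.031, 1.0, -0.0, 0.001]
contact_force: [0.0, 0.1, -0.8]
grip_width: 0.647
[ 0.02387938  0.080724   -0.01884271]
```

View pics/t7.png

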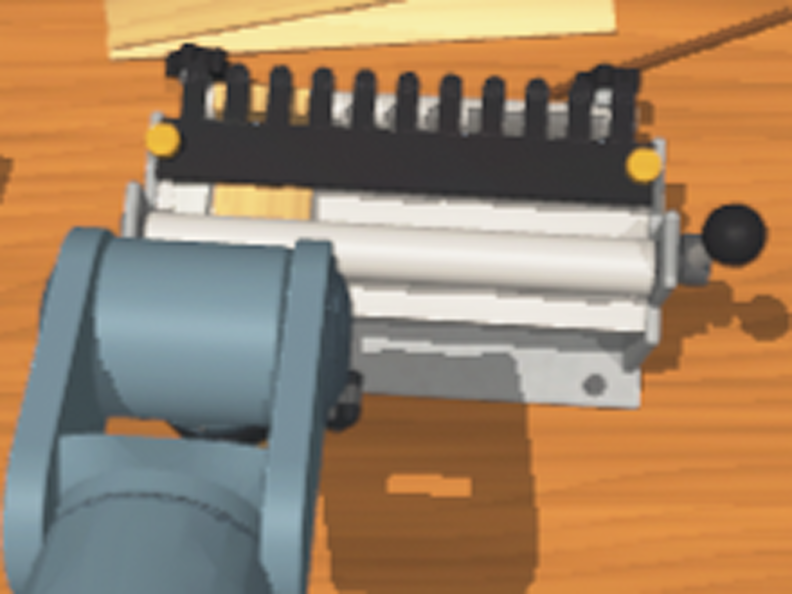

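View pics/s7.png

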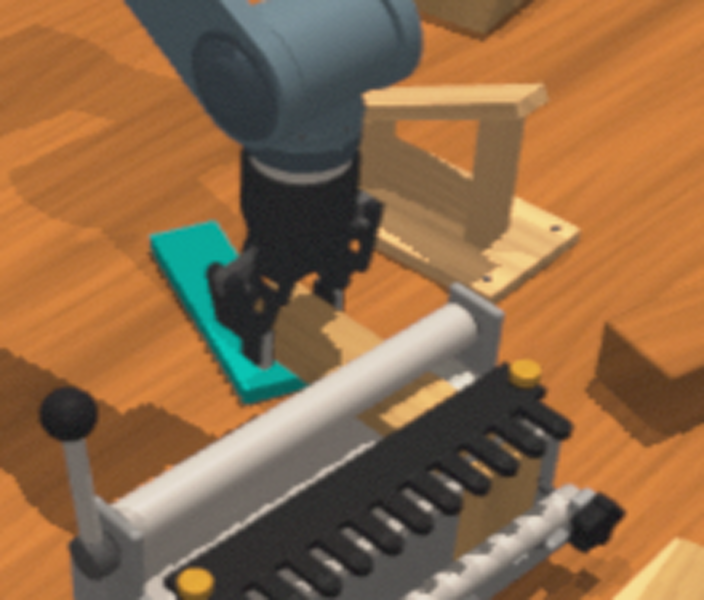

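View pics/wrist7.png

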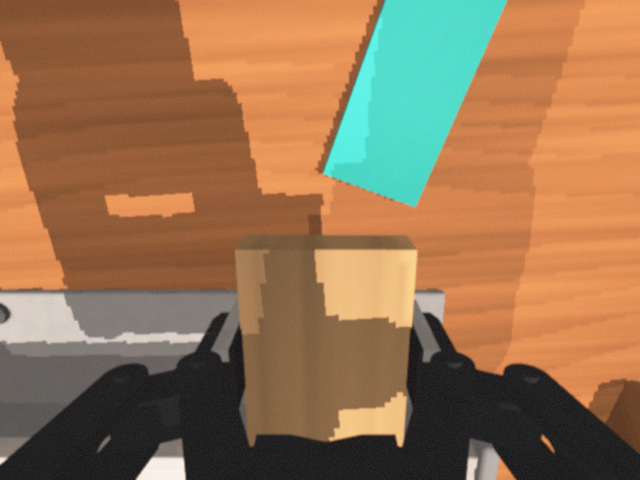

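```bash
python3 -m handwheel '[{"tx":0.3,"ty":-0.02,"tz":0,"yaw":0,"jaw":-1},{"tx":0.6,"ty":-0.04,"tz":0,"yaw":0,"jaw":-1},{"tx":0.9,"ty":-0.06,"tz":0,"yaw":0,"jaw":-1},{"tx":1.1,"ty":-0.07,"tz":0,"yaw":0,"jaw":-1},{"tx":1.2,"ty":-0.07,"tz":0,"yaw":0,"jaw":-1},{"tx":1.3,"ty":-0.08,"tz":0,"yaw":0,"jaw":-1},{"tx":1.35,"ty":-0.08,"tz":0,"yaw":0,"jaw":-1},{"tx":1.4,"ty":-0.08,"tz":0,"yaw":0,"jaw":-1},{"tx":1.45,"ty":-0.09,"tz":0,"yaw":0,"jaw":-1},{"tx":1.5,"ty":-0.09,"tz":0,"yaw":0,"jaw":-1}]'; python3 -m handwheel '[{"tx":0.05,"ty":0,"tz":0,"yaw":0,"jaw":-1},{"tx":0.1,"ty":0,"tz":0,"yaw":0,"jaw":-1},{"tx":0.1,"ty":0,"tz":0,"yaw":0,"jaw":-1},{"tx":0.15,"ty":0,"tz":0,"yaw":0,"jaw":-1},{"tx":0.15,"ty":0,"tz":0,"yaw":0,"jaw":-1},{"tx":0.2,"ty":0,"tz":0,"yaw":0,"jaw":-1},{"tx":0.2,"ty":0,"tz":0,"yaw":0,"jaw":-1},{"tx":0.2,"ty":0,"tz":0,"yaw":0,"jaw":-1},{"tx":0.2,"ty":0,"tz":0,"yaw":0,"jaw":-1},{"tx":0.2,"ty":0,"tz":0,"yaw":0,"jaw":-1}]'
```

```text
clock: 11.78
position: [0.5694, 0.0786, 0.0917]
orientation: [0.03, 1.0, -0.0, -0.0]
contact_force: [0.1, -0.2, -1.4]
grip_width: 0.647
clock: 12.62
position: [0.5705, 0.0786, 0.0913]
orientation: [0.03, 1.0, -0.0, -0.001]
contact_force: [-5.6, -0.8, 0.3]
grip_width: 0.644
```

```bash
python3 -m handwheel '[{"tx":0,"ty":0.1,"tz":0,"yaw":0,"jaw":-1},{"tx":0,"ty":0.2,"tz":0,"yaw":0,"jaw":-1},{"tx":0.02,"ty":0.3,"tz":0,"yaw":0,"jaw":-1},{"tx":0.02,"ty":0.4,"tz":0,"yaw":0,"jaw":-1},{"tx":0.03,"ty":0.45,"tz":0,"yaw":0,"jaw":-1},{"tx":0.03,"ty":0.5,"tz":0,"yaw":0,"jaw":-1},{"tx":0.03,"ty":0.55,"tz":0,"yaw":0,"jaw":-1},{"tx":0.03,"ty":0.6,"tz":0,"yaw":0,"jaw":-1},{"tx":0.03,"ty":0.65,"tz":0,"yaw":0,"jaw":-1},{"tx":0.03,"ty":0.65,"tz":0,"yaw":0,"jaw":-1}]'; python3 -c "
from h import *
print(robot.observe()['wrist_torque'])
f=shot('wrist','8')
f=shot('top','8');cv2.imwrite('pics/t8.png',cv2.resize(f[150:240,240:340],None,fx=7,fy=6.5,interpolation=2))
f=shot('scene','8');cv2.imwrite('pics/s8.png',cv2.resize(f[200:320,330:450],None,fx=5,fy=5,interpolation=2))"
```

```text
clock: 13.45
position: [0.5708, 0.0843, 0.0912]
orientation: [0.031, 1.0, -0.001, -0.001]
contact_force: [-5.3, -4.1, -1.0]
grip_width: 0.648
[-0.65148934  0.82542142 -0.43777751]
```

View pics/t8.png

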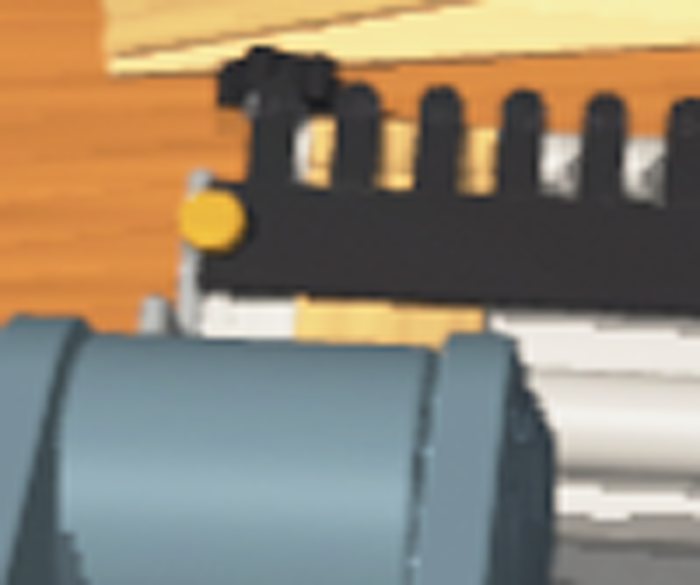

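View pics/s8.png

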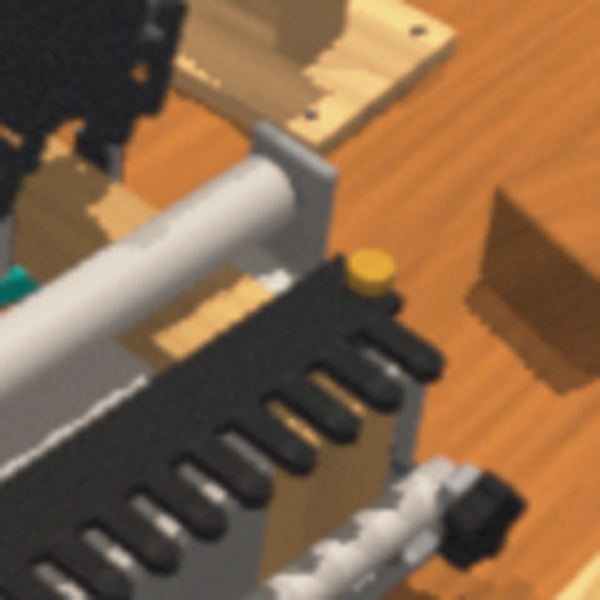

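```bash
python3 -m handwheel '[{"tx":0,"ty":0,"tz":-0.05,"yaw":0,"jaw":-1},{"tx":0,"ty":0,"tz":-0.1,"yaw":0,"jaw":-1},{"tx":0,"ty":0,"tz":-0.15,"yaw":0,"jaw":-1},{"tx":0,"ty":0,"tz":-0.15,"yaw":0,"jaw":-1},{"tx":0,"ty":0,"tz":-0.15,"yaw":0,"jaw":-1},{"tx":0,"ty":0,"tz":-0.15,"yaw":0,"jaw":-1},{"tx":0,"ty":0,"tz":-0.15,"yaw":0,"jaw":-1},{"tx":0,"ty":0,"tz":-0.15,"yaw":0,"jaw":-1},{"tx":0,"ty":0,"tz":-0.15,"yaw":0,"jaw":-1},{"tx":0,"ty":0,"tz":-0.15,"yaw":0,"jaw":-1}]';  python3 -c "
from h import *
print(robot.observe()['wrist_torque'])
f=shot('wrist','9')
W=Cam('wrist9')"
```

```text
clock: 14.43
position: [0.5708, 0.0842, 0.0908]
orientation: [0.031, 1.0, -0.001, -0.001]
contact_force: [-9.2, -4.7, 5.5]
grip_width: 0.646
[-0.65224877  1.38519262 -0.33213035]
```

View pics/wrist9.png

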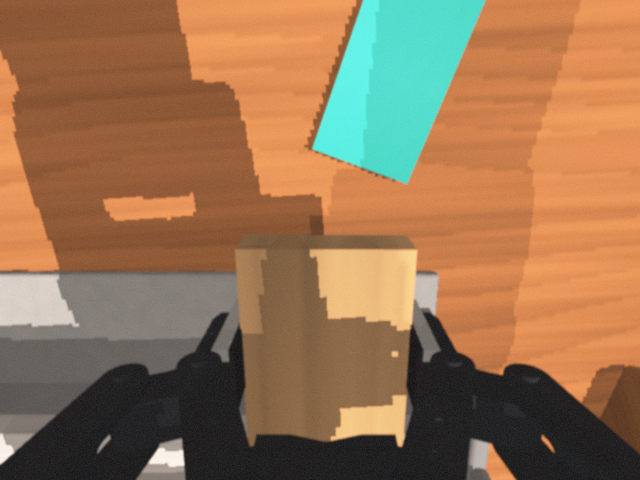

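```bash
python3 -m handwheel '[{"tx":0,"ty":0,"tz":0.05,"yaw":0,"jaw":-1},{"tx":0,"ty":0,"tz":0.05,"yaw":0,"jaw":-0.2},{"tx":0,"ty":0,"tz":0.05,"yaw":0,"jaw":0.35},{"tx":0,"ty":0,"tz":0.05,"yaw":0,"jaw":0.45},{"tx":0,"ty":0,"tz":0.05,"yaw":0,"jaw":0.6},{"tx":0,"ty":0,"tz":0.05,"yaw":0,"jaw":0.8},{"tx":0,"ty":0,"tz":0.05,"yaw":0,"jaw":1},{"tx":0,"ty":0,"tz":0.05,"yaw":0,"jaw":1},{"tx":0,"ty":0,"tz":0.05,"yaw":0,"jaw":1},{"tx":0,"ty":0,"tz":0.05,"yaw":0,"jaw":1}]';  python3 -c "
from h import *
f=shot('wrist','10')"
```

```text
clock: 15.32
position: [0.5718, 0.0851, 0.0908]
orientation: [0.03, 1.0, -0.0, 0.0]
contact_force: [0.6, -0.7, -0.9]
grip_width: 1.0
```

View pics/wrist10.png

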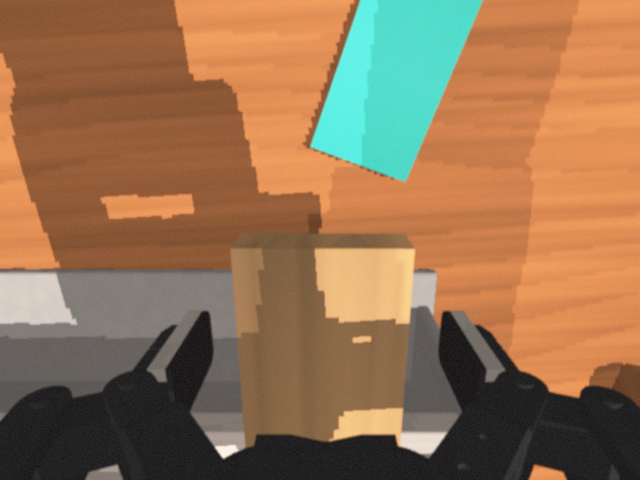

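```bash
python3 -m handwheel '[{"tx":0,"ty":0,"tz":1,"yaw":0,"jaw":1},{"tx":0,"ty":0,"tz":3,"yaw":0,"jaw":1},{"tx":0,"ty":0,"tz":6,"yaw":0,"jaw":1},{"tx":0,"ty":0,"tz":10,"yaw":0,"jaw":1},{"tx":0,"ty":0,"tz":14,"yaw":0,"jaw":1},{"tx":0,"ty":0,"tz":18,"yaw":0,"jaw":1},{"tx":0,"ty":-1,"tz":22,"yaw":0,"jaw":1},{"tx":0,"ty":-4,"tz":24,"yaw":0,"jaw":1},{"tx":0,"ty":-8,"tz":24,"yaw":0,"jaw":1},{"tx":0,"ty":-12,"tz":24,"yaw":0,"jaw":1}]';  python3 -m handwheel '[{"tx":1,"ty":-3,"tz":0,"yaw":0,"jaw":1},{"tx":2,"ty":-6,"tz":0,"yaw":0,"jaw":1},{"tx":3,"ty":-9,"tz":0,"yaw":0,"jaw":1},{"tx":4,"ty":-11.5,"tz":0,"yaw":0,"jaw":1},{"tx":5,"ty":-13.6,"tz":0,"yaw":0,"jaw":1},{"tx":5,"ty":-13.6,"tz":0,"yaw":0,"jaw":1},{"tx":5,"ty":-13.6,"tz":0,"yaw":0,"jaw":1},{"tx":5,"ty":-13.6,"tz":0,"yaw":0,"jaw":1},{"tx":5,"ty":-13.6,"tz":0,"yaw":0,"jaw":1},{"tx":5,"ty":-13.6,"tz":0,"yaw":0,"jaw":1}]'
python3 -c "
from h import *
f=shot('wrist','11')
f=shot('top','11');cv2.imwrite('pics/t11.png',cv2.resize(f[145:310,225:445],None,fx=3.6,fy=3.6,interpolation=2))
f=shot('scene','11');cv2.imwrite('pics/s11.png',cv2.resize(f[150:350,220:440],None,fx=3.2,fy=3,interpolation=2))"
```

```text
clock: 16.2
position: [0.5724, -0.0358, 0.3347]
orientation: [0.029, 1.0, -0.001, 0.003]
contact_force: [1.6, -0.7, -0.8]
grip_width: 0.997
clock: 17.03
position: [0.6216, -0.1698, 0.3312]
orientation: [0.03, 1.0, -0.0, 0.0]
contact_force: [-0.0, 0.1, -0.2]
grip_width: 0.997
```

View pics/t11.png

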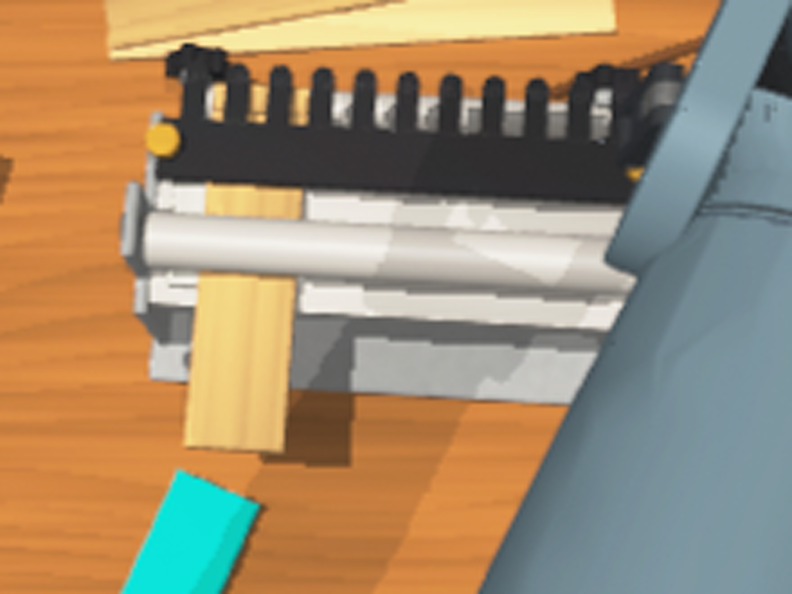

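View pics/s11.png

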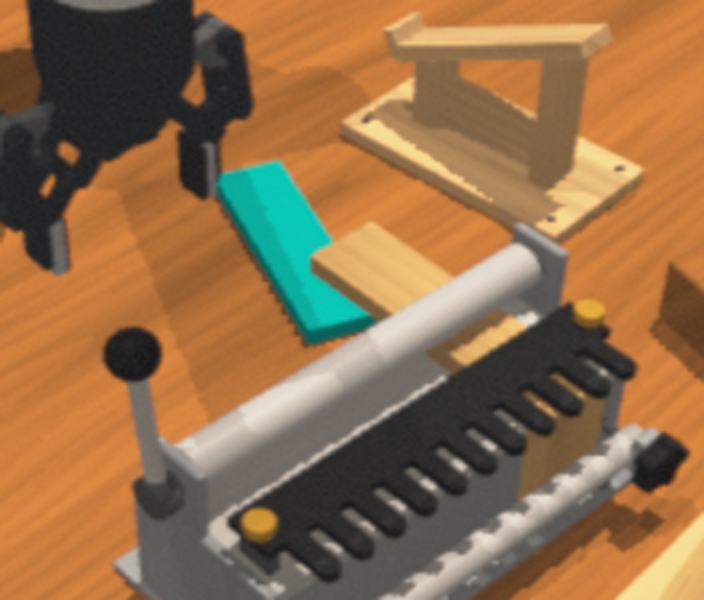

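View pics/wrist11.png

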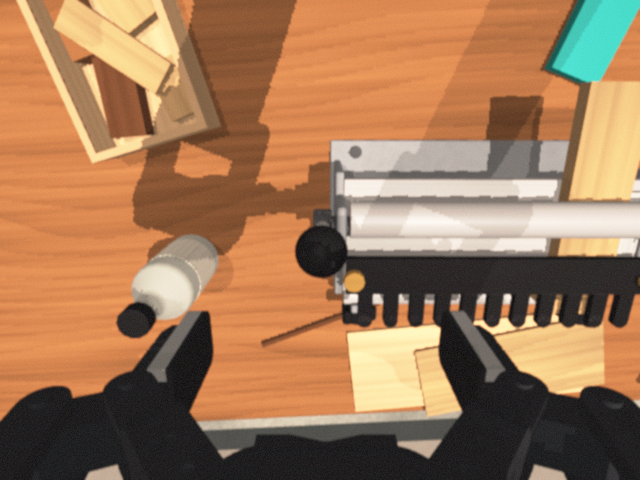

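Measure the board's home position in the top view, and the knob with the wrist camera as a second source.

```bash
python3 - <<'E'
from h import *
T,W,S=Cam("top11"),Cam("wrist11"),Cam("scene11")
J=np.array([.668,-.0092]);y=-.061;c,s=np.cos(y),np.sin(y)
inv=lambda P:np.c_[(np.atleast_2d(P)[:,:2]-J)@np.array([[c,-s],[s,c]]),np.atleast_2d(P)[:,2]]
g=lambda p:np.array(p)/3.6+[225,145]-.4
print("board rear corners, edges",inv(T.plane(g([(184,446),(284,452),(200,275),(295,280),(207,186),(302,190)]),.121)).round(4).tolist())
im=cv2.imread("pics/wrist11.png");m=cv2.inRange(cv2.cvtColor(im,cv2.COLOR_BGR2GRAY)[215:285,290:342],0,45)
k,l,st,cc=cv2.connectedComponentsWithStats(m);i=1+np.argmax(st[1:,4]);p=cc[i]+[290,215];print(p,st[i])
print("wrist knob",W.plane(p,.252))
sc=cv2.imread("pics/scene11.png"); m=cv2.inRange(cv2.cvtColor(sc,cv2.COLOR_BGR2GRAY)[250:285,245:278],0,60)
k,l,st,cc=cv2.connectedComponentsWithStats(m);i=1+np.argmax(st[1:,4]);q=cc[i]+[245,250];print("tri",q,tri(W,p,S,q))
E
```

```text
board rear corners, edges [[-0.1406, 0.1157, 0.121], [-0.1404, 0.0586, 0.121], [-0.0404, 0.1148, 0.121], [-0.0402, 0.0595, 0.121], [0.0132, 0.1151, 0.121], [0.0139, 0.0592, 0.121]]
[319.87995825 251.05427975] [   6   11   46   51 1916]
wrist knob [[ 0.62227832 -0.17413998  0.252     ]]
tri [260.94092827 267.71729958] (array([ 0.62235831, -0.1733776 ,  0.2531063 ]), np.float64(0.0017030708148830568))
```

```bash
python3 -m handwheel '[{"tx":0.05,"ty":-0.25,"tz":-1,"yaw":0,"jaw":1},{"tx":0.05,"ty":-0.25,"tz":-2.5,"yaw":0,"jaw":1},{"tx":0.05,"ty":-0.25,"tz":-4,"yaw":0,"jaw":1},{"tx":0.05,"ty":-0.25,"tz":-5.5,"yaw":0,"jaw":1},{"tx":0.05,"ty":-0.25,"tz":-7,"yaw":0,"jaw":1},{"tx":0.05,"ty":-0.25,"tz":-8.5,"yaw":0,"jaw":1},{"tx":0.05,"ty":-0.25,"tz":-9.5,"yaw":0,"jaw":1},{"tx":0.05,"ty":-0.25,"tz":-10,"yaw":0,"jaw":1},{"tx":0.05,"ty":-0.25,"tz":-10,"yaw":0,"jaw":1},{"tx":0.05,"ty":-0.25,"tz":-10,"yaw":0,"jaw":1}]'
python3 -c "
from h import *
f=shot('wrist','12')
f=shot('scene','12');cv2.imwrite('pics/s12.png',cv2.resize(f[150:350,180:400],None,fx=3.2,fy=3,interpolation=2))"
```

```text
clock: 18.02
position: [0.6224, -0.1735, 0.2311]
orientation: [0.03, 1.0, -0.0, 0.0]
contact_force: [0.1, 0.3, -0.0]
grip_width: 1.0
```

View pics/wrist12.png

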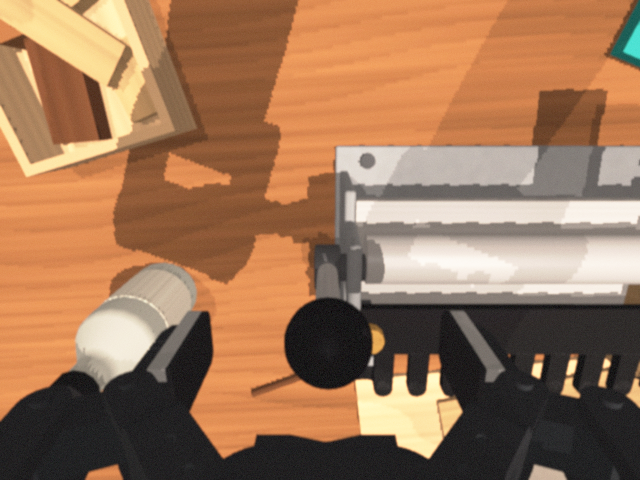

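View pics/s12.png

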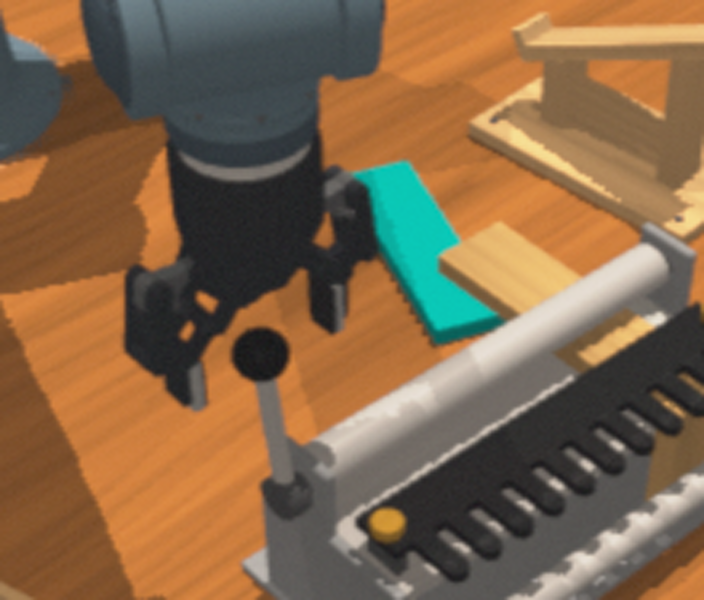

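```bash
python3 -m handwheel '[{"tx":0,"ty":0,"tz":0,"yaw":0,"jaw":-1},{"tx":0,"ty":0,"tz":0,"yaw":0,"jaw":-1},{"tx":0,"ty":0,"tz":0,"yaw":0,"jaw":-1},{"tx":0,"ty":0,"tz":0,"yaw":0,"jaw":-1},{"tx":0,"ty":0,"tz":0,"yaw":0,"jaw":-1},{"tx":0,"ty":0,"tz":0,"yaw":0,"jaw":-1},{"tx":0,"ty":0,"tz":0,"yaw":0,"jaw":-1},{"tx":0,"ty":0,"tz":0,"yaw":0,"jaw":-1},{"tx":0,"ty":0,"tz":0,"yaw":0,"jaw":-1},{"tx":0,"ty":0,"tz":0,"yaw":0,"jaw":-1}]'
```

```text
clock: 18.95
position: [0.6224, -0.1726, 0.2314]
orientation: [0.03, 1.0, 0.001, 0.0]
contact_force: [-1.5, 4.8, 4.5]
grip_width: 0.343
```

```bash
python3 -m handwheel '[{"tx":-0.65,"ty":0.04,"tz":-0.11,"yaw":0,"jaw":-1},{"tx":-1.5,"ty":0.09,"tz":-0.32,"yaw":0,"jaw":-1},{"tx":-2.34,"ty":0.14,"tz":-0.6,"yaw":0,"jaw":-1},{"tx":-3.15,"ty":0.19,"tz":-0.94,"yaw":0,"jaw":-1},{"tx":-3.93,"ty":0.24,"tz":-1.34,"yaw":0,"jaw":-1},{"tx":-4.67,"ty":0.28,"tz":-1.81,"yaw":0,"jaw":-1},{"tx":-5.38,"ty":0.33,"tz":-2.34,"yaw":0,"jaw":-1},{"tx":-6.04,"ty":0.37,"tz":-2.92,"yaw":0,"jaw":-1},{"tx":-6.65,"ty":0.41,"tz":-3.55,"yaw":0,"jaw":-1},{"tx":-7.08,"ty":0.43,"tz":-4.05,"yaw":0,"jaw":-1}]'
```

```text
clock: 19.78
position: [0.5528, -0.1684, 0.1913]
orientation: [0.03, 1.0, 0.0, 0.003]
contact_force: [7.9, 5.7, -1.4]
grip_width: 0.341
```

```bash
python3 -m handwheel '[{"tx":-0.64,"ty":0.04,"tz":-0.9,"yaw":0,"jaw":-1},{"tx":-1.18,"ty":0.07,"tz":-1.85,"yaw":0,"jaw":-1},{"tx":-1.63,"ty":0.1,"tz":-2.85,"yaw":0,"jaw":-1},{"tx":-1.98,"ty":0.12,"tz":-3.9,"yaw":0,"jaw":-1},{"tx":-2.18,"ty":0.13,"tz":-4.75,"yaw":0,"jaw":-1},{"tx":-2.3,"ty":0.14,"tz":-5.51,"yaw":0,"jaw":-1},{"tx":-2.37,"ty":0.14,"tz":-6.28,"yaw":0,"jaw":-1},{"tx":-2.38,"ty":0.14,"tz":-6.84,"yaw":0,"jaw":-1},{"tx":-2.38,"ty":0.14,"tz":-7.1,"yaw":0,"jaw":-1},{"tx":-2.38,"ty":0.14,"tz":-7.1,"yaw":0,"jaw":-1}]'
python3 -c "
from h import *
print(robot.observe()['contact_force'])
f=shot('scene','13');cv2.imwrite('pics/s13.png',cv2.resize(f[150:350,180:400],None,fx=3.2,fy=3,interpolation=2))"
```

```text
clock: 20.62
position: [0.5342, -0.1674, 0.1243]
orientation: [0.033, 0.999, 0.0, 0.009]
contact_force: [14.2, 11.9, 11.8]
grip_width: 0.342
[14.16614628 11.93206554 11.78334695]
```

View pics/s13.png

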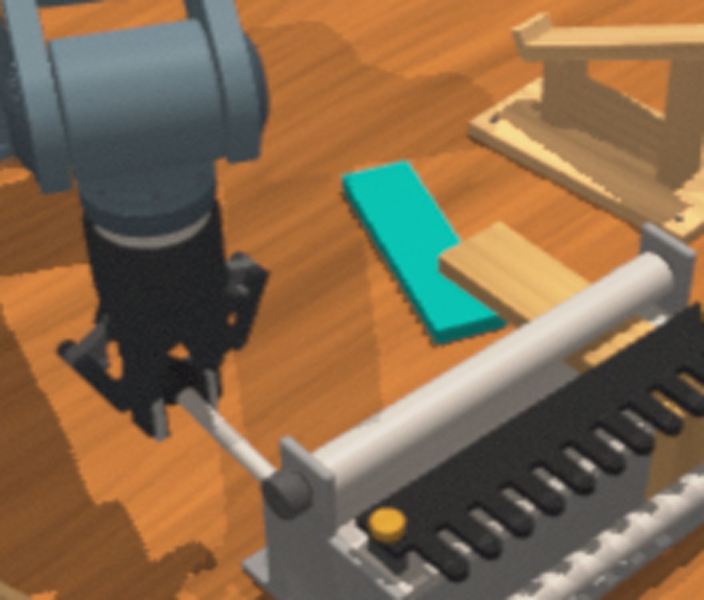

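```bash
python3 -m handwheel '[{"tx":0.2,"ty":0.1,"tz":-0.1,"yaw":0,"jaw":-1},{"tx":0.4,"ty":0.2,"tz":-0.2,"yaw":0,"jaw":-1},{"tx":0.5,"ty":0.2,"tz":-0.3,"yaw":0,"jaw":-1},{"tx":0.5,"ty":0.2,"tz":-0.4,"yaw":0,"jaw":-1},{"tx":0.5,"ty":0.2,"tz":-0.5,"yaw":0,"jaw":-1},{"tx":0.5,"ty":0.2,"tz":-0.5,"yaw":0,"jaw":-1},{"tx":0.5,"ty":0.2,"tz":-0.5,"yaw":0,"jaw":-1},{"tx":0.5,"ty":0.2,"tz":-0.5,"yaw":0,"jaw":-1},{"tx":0.5,"ty":0.2,"tz":-0.5,"yaw":0,"jaw":-1},{"tx":0.5,"ty":0.2,"tz":-0.5,"yaw":0,"jaw":-1}]'
```

```text
clock: 21.5
position: [0.5334, -0.1673, 0.1181]
orientation: [0.033, 0.999, -0.001, 0.001]
contact_force: [-9.8, 1.2, 21.8]
grip_width: 0.345
```

```bash
python3 -m handwheel '[{"tx":-0.1,"ty":0,"tz":0.1,"yaw":0,"jaw":-1},{"tx":-0.1,"ty":0,"tz":0.2,"yaw":0,"jaw":-1},{"tx":-0.1,"ty":0,"tz":0.2,"yaw":0,"jaw":-0.2},{"tx":-0.1,"ty":0,"tz":0.2,"yaw":0,"jaw":0.4},{"tx":-0.1,"ty":0,"tz":0.2,"yaw":0,"jaw":1},{"tx":-0.1,"ty":0,"tz":0.2,"yaw":0,"jaw":1},{"tx":-0.1,"ty":0,"tz":0.2,"yaw":0,"jaw":1},{"tx":-0.1,"ty":0,"tz":0.2,"yaw":0,"jaw":1},{"tx":-0.1,"ty":0,"tz":0.2,"yaw":0,"jaw":1},{"tx":-0.1,"ty":0,"tz":0.2,"yaw":0,"jaw":1}]'
python3 -c "
from h import *
f=shot('wrist','14')
f=shot('scene','14');cv2.imwrite('pics/s14.png',cv2.resize(f[150:350,180:400],None,fx=3.2,fy=3,interpolation=2))"
```

```text
clock: 22.33
position: [0.5316, -0.1657, 0.1162]
orientation: [0.03, 1.0, -0.0, -0.0]
contact_force: [0.7, 0.2, -0.1]
grip_width: 0.995
```

View pics/wrist14.png

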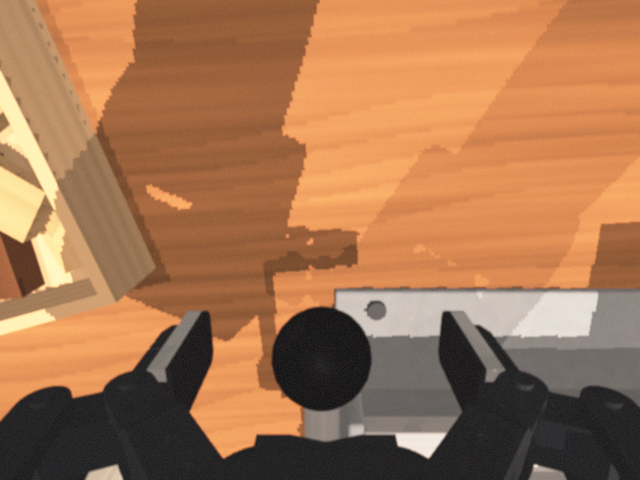

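View pics/s14.png

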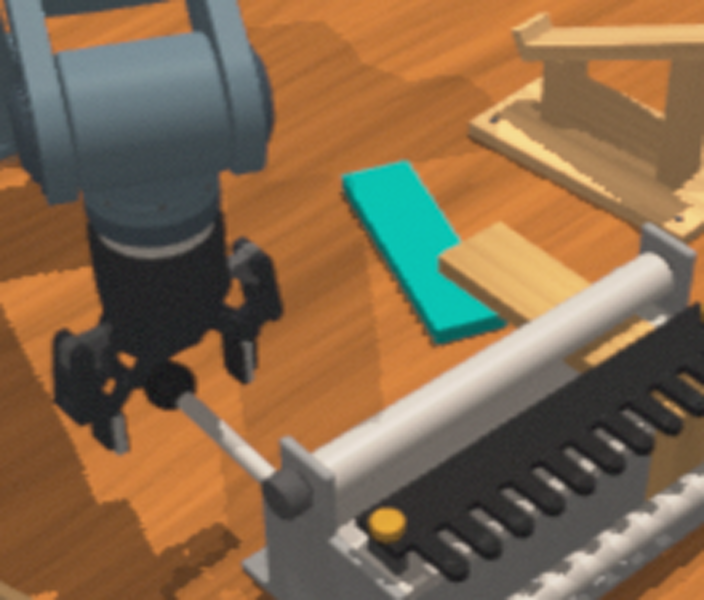

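```bash
python3 -m handwheel '[{"tx":0,"ty":0,"tz":1,"yaw":0,"jaw":1},{"tx":0,"ty":0,"tz":2.5,"yaw":0,"jaw":1},{"tx":0,"ty":0,"tz":5,"yaw":0,"jaw":1},{"tx":0,"ty":0,"tz":8,"yaw":0,"jaw":1},{"tx":0,"ty":0,"tz":12,"yaw":0,"jaw":1},{"tx":0,"ty":0,"tz":16,"yaw":0,"jaw":1},{"tx":-2,"ty":-2,"tz":17,"yaw":0,"jaw":1},{"tx":-4,"ty":-4,"tz":17,"yaw":0,"jaw":1},{"tx":-6,"ty":-6,"tz":17,"yaw":0,"jaw":1},{"tx":-8,"ty":-8,"tz":17,"yaw":0,"jaw":1}]'
python3 -m handwheel '[{"tx":-2,"ty":-2,"tz":0,"yaw":0,"jaw":1},{"tx":-4,"ty":-4,"tz":0,"yaw":0,"jaw":1},{"tx":-6,"ty":-6,"tz":0,"yaw":0,"jaw":1},{"tx":-8,"ty":-8,"tz":0,"yaw":0,"jaw":1},{"tx":-10,"ty":-10,"tz":0,"yaw":0,"jaw":1},{"tx":-10,"ty":-12,"tz":0,"yaw":0,"jaw":1},{"tx":-10,"ty":-14,"tz":0,"yaw":0,"jaw":1},{"tx":-10,"ty":-14,"tz":0,"yaw":0,"jaw":1},{"tx":-10,"ty":-14,"tz":0,"yaw":0,"jaw":1},{"tx":-10,"ty":-14,"tz":0,"yaw":0,"jaw":1}]'
python3 -c "
from h import *
f=shot('top','15')
f=shot('scene','15');cv2.imwrite('pics/s15.png',cv2.resize(f[150:350,180:400],None,fx=3.2,fy=3,interpolation=2))"
```

```text
clock: 23.27
position: [0.4509, -0.2464, 0.2878]
orientation: [0.03, 1.0, -0.001, 0.001]
contact_force: [0.4, -0.3, -0.4]
grip_width: 0.996
clock: 24.1
position: [0.3517, -0.3853, 0.2866]
orientation: [0.03, 1.0, 0.0, 0.0]
contact_force: [0.6, -0.1, 0.3]
grip_width: 1.001
```

View pics/top15.png

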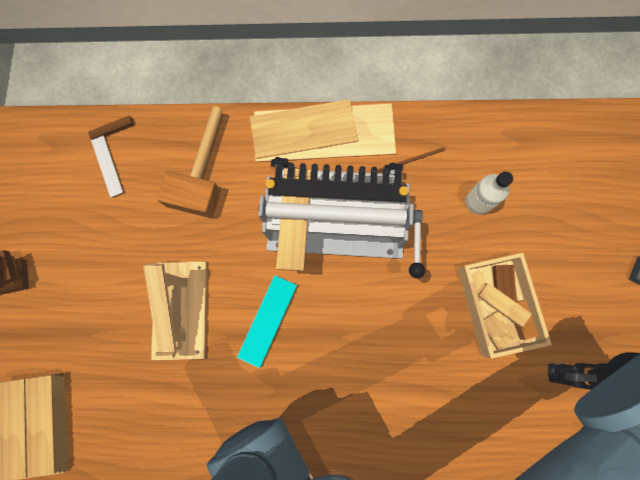

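View pics/scene15.png

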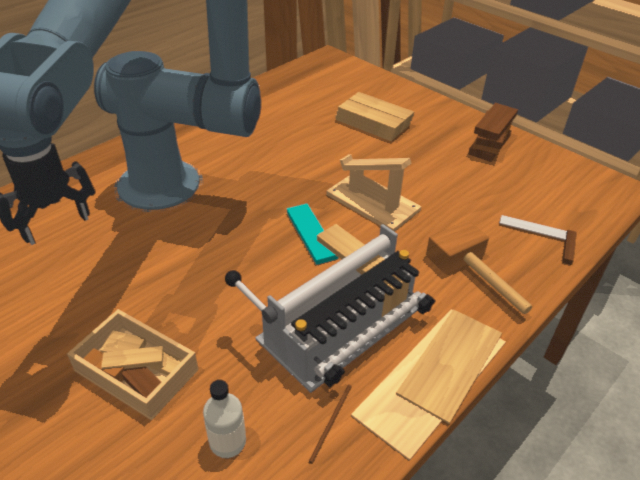

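```bash
python3 - <<'E'
from h import *
T,S=Cam("top15"),Cam("scene15")
top=cv2.imread("pics/top15.png");sc=cv2.imread("pics/scene15.png")
J=np.array([.668,-.0092]);y=-.061;c,s=np.cos(y),np.sin(y)
inv=lambda P:np.c_[(np.atleast_2d(P)[:,:2]-J)@np.array([[c,-s],[s,c]]),np.atleast_2d(P)[:,2]]
def bl(im,x0,y0,x1,y1,th):
    m=cv2.inRange(cv2.cvtColor(im,cv2.COLOR_BGR2GRAY)[y0:y1,x0:x1],0,th);k,l,st,cc=cv2.connectedComponentsWithStats(m);i=1+np.argmax(st[1:,4]);print(st[i]);return cc[i]+[x0,y0]
p=bl(top,405,258,432,282,60);q=bl(sc,222,265,247,292,60)
P,e=tri(T,p,S,q);k=inv(P)[0];print("knob jig",k,e,"angle",np.arctan2(-.02-k[0],k[2]-.142))
cv2.imwrite("pics/t15.png",cv2.resize(top[145:310,225:445],None,fx=3.6,fy=3.6,interpolation=2))
# bystander change top0 vs top15
a=cv2.imread("pics/top0.png")
d=cv2.absdiff(a,top).max(2)
for n,(x0,y0,x1,y1) in dict(tray=(455,250,555,360),mallet=(155,100,228,220),bottle=(463,168,517,218),turq=(235,272,300,370)).items(): print(n,(d[y0:y1,x0:x1]>40).sum())
E
```

```text
[  4   5  16  15 193]
[  3   6  16  15 172]
knob jig [-0.13077662 -0.16543923  0.15382665] 0.0020283388581990272 angle 1.4644379196279096
tray 670
mallet 0
bottle 0
turq 5
```

View pics/t15.png

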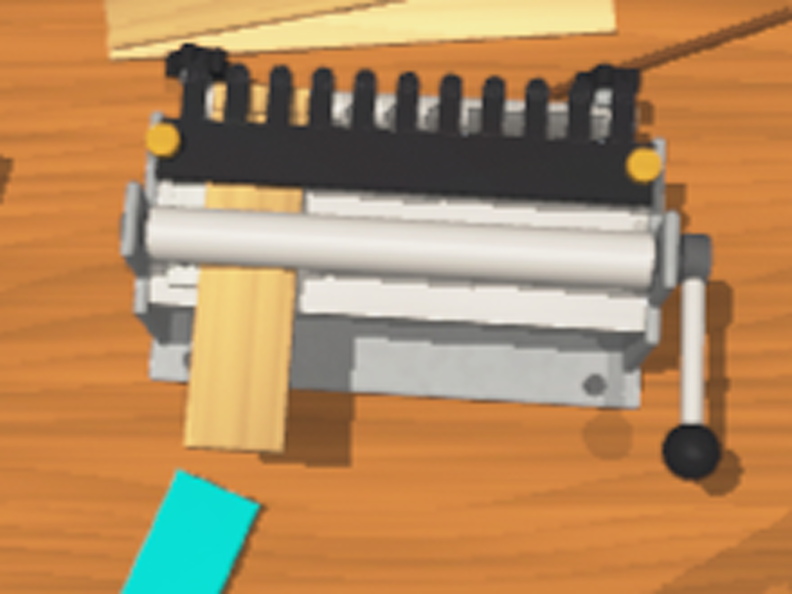

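```bash
python3 -m handwheel '[{"tx":2,"ty":2.5,"tz":0,"yaw":0,"jaw":-1},{"tx":4.4,"ty":5.5,"tz":0,"yaw":0,"jaw":-1},{"tx":6.8,"ty":8.5,"tz":0,"yaw":0,"jaw":-1},{"tx":9.2,"ty":11.5,"tz":0,"yaw":0,"jaw":-1},{"tx":11.6,"ty":14.5,"tz":0,"yaw":0,"jaw":-1},{"tx":14,"ty":17.5,"tz":0,"yaw":0,"jaw":-1},{"tx":16,"ty":20,"tz":-2,"yaw":0,"jaw":-1},{"tx":17.5,"ty":21.8,"tz":-4,"yaw":0,"jaw":-1},{"tx":17.5,"ty":21.8,"tz":-6.5,"yaw":0,"jaw":-1},{"tx":17.5,"ty":21.8,"tz":-8,"yaw":0,"jaw":-1}]'
python3 -m handwheel '[{"tx":0,"ty":0,"tz":0,"yaw":0,"jaw":-1},{"tx":0,"ty":0,"tz":-0.7,"yaw":0,"jaw":-1},{"tx":0,"ty":0,"tz":-1.4,"yaw":0,"jaw":-1},{"tx":0,"ty":0,"tz":-2.1,"yaw":0,"jaw":-1},{"tx":0,"ty":0,"tz":-2.6,"yaw":0,"jaw":-1},{"tx":0,"ty":0,"tz":-3.1,"yaw":0,"jaw":-1},{"tx":0,"ty":0,"tz":-3.5,"yaw":0,"jaw":-1},{"tx":0,"ty":0,"tz":-3.8,"yaw":0,"jaw":-1},{"tx":0,"ty":0,"tz":-4,"yaw":0,"jaw":-1},{"tx":0,"ty":0,"tz":-4,"yaw":0,"jaw":-1}]'
```

```text
clock: 25.03
position: [0.5263, -0.1649, 0.2039]
orientation: [0.028, 1.0, 0.001, -0.001]
contact_force: [-0.4, -0.5, 0.4]
grip_width: 0.002
clock: 25.87
position: [0.5267, -0.1679, 0.1665]
orientation: [0.03, 1.0, -0.0, 0.0]
contact_force: [0.7, 0.7, 1.5]
grip_width: 0.003
```

```bash
python3 -m handwheel '[{"tx":0,"ty":0,"tz":-0.1,"yaw":0,"jaw":-1},{"tx":0,"ty":0,"tz":-0.2,"yaw":0,"jaw":-1},{"tx":0,"ty":0,"tz":-0.3,"yaw":0,"jaw":-1},{"tx":0,"ty":0,"tz":-0.4,"yaw":0,"jaw":-1},{"tx":0,"ty":0,"tz":-0.5,"yaw":0,"jaw":-1},{"tx":0,"ty":0,"tz":-0.6,"yaw":0,"jaw":-1},{"tx":0,"ty":0,"tz":-0.7,"yaw":0,"jaw":-1},{"tx":0,"ty":0,"tz":-0.7,"yaw":0,"jaw":-1},{"tx":0,"ty":0,"tz":-0.7,"yaw":0,"jaw":-1},{"tx":0,"ty":0,"tz":-0.7,"yaw":0,"jaw":-1}]'
```

```text
clock: 26.7
position: [0.5273, -0.1682, 0.1632]
orientation: [0.03, 1.0, -0.001, 0.0]
contact_force: [-9.0, 3.2, 19.6]
grip_width: 0.004
```

```bash
python3 -m handwheel '[{"tx":0.2,"ty":0,"tz":0,"yaw":0,"jaw":-1},{"tx":0.4,"ty":0.1,"tz":0,"yaw":0,"jaw":-1},{"tx":0.4,"ty":0.1,"tz":-0.1,"yaw":0,"jaw":-1},{"tx":0.4,"ty":0.1,"tz":-0.2,"yaw":0,"jaw":-1},{"tx":0.4,"ty":0.1,"tz":-0.2,"yaw":0,"jaw":-1},{"tx":0.4,"ty":0.1,"tz":-0.2,"yaw":0,"jaw":-1},{"tx":0.4,"ty":0.1,"tz":-0.2,"yaw":0,"jaw":-1},{"tx":0.4,"ty":0.1,"tz":-0.2,"yaw":0,"jaw":-1},{"tx":0.4,"ty":0.1,"tz":-0.2,"yaw":0,"jaw":-1},{"tx":0.4,"ty":0.1,"tz":-0.2,"yaw":0,"jaw":-1}]'
python3 -c "
from h import *
f=shot('scene','16');cv2.imwrite('pics/s16.png',cv2.resize(f[200:350,200:350],None,fx=4,fy=4,interpolation=2))"
```

```text
clock: 27.53
position: [0.5313, -0.1682, 0.1612]
orientation: [0.03, 1.0, -0.002, 0.0]
contact_force: [-9.0, 0.9, 18.3]
grip_width: -0.005
```

View pics/s16.png

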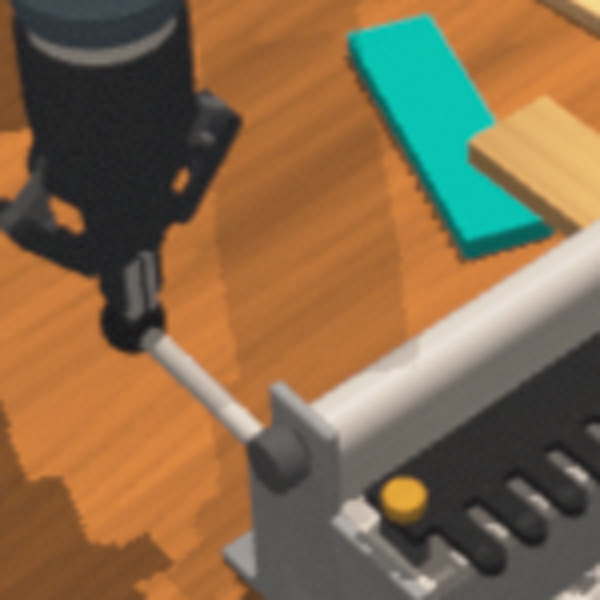

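```bash
python3 -m handwheel '[{"tx":0,"ty":0,"tz":-0.05,"yaw":0,"jaw":-1},{"tx":0,"ty":0,"tz":-0.1,"yaw":0,"jaw":-1},{"tx":0,"ty":0,"tz":-0.15,"yaw":0,"jaw":-1},{"tx":0,"ty":0,"tz":-0.2,"yaw":0,"jaw":-1},{"tx":0,"ty":0,"tz":-0.25,"yaw":0,"jaw":-1},{"tx":0,"ty":0,"tz":-0.25,"yaw":0,"jaw":-1},{"tx":0,"ty":0,"tz":-0.25,"yaw":0,"jaw":-1},{"tx":0,"ty":0,"tz":-0.25,"yaw":0,"jaw":-1},{"tx":0,"ty":0,"tz":-0.25,"yaw":0,"jaw":-1},{"tx":0,"ty":0,"tz":-0.25,"yaw":0,"jaw":-1}]'
```

```text
clock: 28.42
position: [0.5316, -0.1683, 0.1591]
orientation: [0.03, 1.0, -0.002, 0.001]
contact_force: [-7.2, 0.5, 19.3]
grip_width: 0.001
```

```bash
python3 -m handwheel '[{"tx":0,"ty":0,"tz":-0.05,"yaw":0,"jaw":-1},{"tx":0,"ty":0,"tz":-0.1,"yaw":0,"jaw":-1},{"tx":0,"ty":0,"tz":-0.15,"yaw":0,"jaw":-1},{"tx":0,"ty":0,"tz":-0.2,"yaw":0,"jaw":-1},{"tx":0,"ty":0,"tz":-0.25,"yaw":0,"jaw":-1},{"tx":0,"ty":0,"tz":-0.3,"yaw":0,"jaw":-1},{"tx":0,"ty":0,"tz":-0.35,"yaw":0,"jaw":-1},{"tx":0,"ty":0,"tz":-0.4,"yaw":0,"jaw":-1},{"tx":0,"ty":0,"tz":-0.4,"yaw":0,"jaw":-1},{"tx":0,"ty":0,"tz":-0.4,"yaw":0,"jaw":-1}]'
```

```text
clock: 29.25
position: [0.5316, -0.1683, 0.1573]
orientation: [0.03, 1.0, -0.002, 0.0]
contact_force: [-15.2, 3.5, 31.2]
grip_width: -0.002
```

```bash
python3 -m handwheel '[{"tx":0,"ty":0,"tz":0.3,"yaw":0,"jaw":-1},{"tx":0,"ty":0,"tz":1,"yaw":0,"jaw":-1},{"tx":0,"ty":0,"tz":3,"yaw":0,"jaw":-1},{"tx":0,"ty":0,"tz":6,"yaw":0,"jaw":-1},{"tx":0,"ty":0,"tz":9,"yaw":0,"jaw":-1},{"tx":-2,"ty":-2.5,"tz":11,"yaw":0,"jaw":-1},{"tx":-4,"ty":-5,"tz":12,"yaw":0,"jaw":-1},{"tx":-6,"ty":-7.5,"tz":12,"yaw":0,"jaw":-1},{"tx":-8,"ty":-10,"tz":12,"yaw":0,"jaw":-1},{"tx":-10,"ty":-12.5,"tz":12,"yaw":0,"jaw":-1}]'
python3 -m handwheel '[{"tx":-2,"ty":-2.5,"tz":0,"yaw":0,"jaw":-1},{"tx":-4,"ty":-5,"tz":0,"yaw":0,"jaw":-1},{"tx":-6,"ty":-7.5,"tz":0,"yaw":0,"jaw":-1},{"tx":-8,"ty":-9,"tz":0,"yaw":0,"jaw":-1},{"tx":-8,"ty":-9,"tz":0,"yaw":0,"jaw":-1},{"tx":-8,"ty":-9,"tz":0,"yaw":0,"jaw":-1},{"tx":-8,"ty":-9,"tz":0,"yaw":0,"jaw":-1},{"tx":-8,"ty":-9,"tz":0,"yaw":0,"jaw":-1},{"tx":-8,"ty":-9,"tz":0,"yaw":0,"jaw":-1},{"tx":-8,"ty":-9,"tz":0,"yaw":0,"jaw":-1}]'
python3 - <<'E'
from h import *
top=shot("top","17");sc=shot("scene","17")
T,S=Cam("top17"),Cam("scene17")
J=np.array([.668,-.0092]);y=-.061;c,s=np.cos(y),np.sin(y)
inv=lambda P:np.c_[(np.atleast_2d(P)[:,:2]-J)@np.array([[c,-s],[s,c]]),np.atleast_2d(P)[:,2]]
def bl(im,x0,y0,x1,y1,th):
    m=cv2.inRange(cv2.cvtColor(im,cv2.COLOR_BGR2GRAY)[y0:y1,x0:x1],0,th);k,l,st,cc=cv2.connectedComponentsWithStats(m);i=1+np.argmax(st[1:,4]);print(st[i]);return cc[i]+[x0,y0]
p=bl(top,405,258,432,282,60);q=bl(sc,222,265,247,296,60)
P,e=tri(T,p,S,q);k=inv(P)[0];print("knob jig",k,e,"angle",np.arctan2(-.02-k[0],k[2]-.142),p,q)
for z in (.142,.154): print(z, T.proj([[P[0],P[1],z]]),S.proj([[P[0],P[1],z]]))
cv2.imwrite("pics/t17.png",cv2.resize(top[145:310,225:445],None,fx=3.6,fy=3.6,interpolation=2))
cv2.imwrite("pics/s17.png",cv2.resize(sc[220:370,210:420],None,fx=3.7,fy=3.7,interpolation=2))
E
```

```text
clock: 30.08
position: [0.4297, -0.2926, 0.271]
orientation: [0.03, 1.0, -0.0, 0.0]
contact_force: [-0.1, -0.0, 0.0]
grip_width: -0.001
clock: 30.92
position: [0.3513, -0.3811, 0.2708]
orientation: [0.03, 1.0, 0.0, 0.0]
contact_force: [0.4, 0.0, -0.4]
grip_width: -0.002
[  4   6  15  15 185]
[  3   9  16  15 163]
knob jig [-0.13107516 -0.16566895  0.14592691] 0.0024154083476337594 angle 1.5354574198671538 [416.02162162 270.6       ] [231.96932515 280.38650307]
0.142 [[416.15664749 271.21793536]] [[232.774093   281.78190061]]
0.154 [[417.28692659 270.47965108]] [[232.26433198 277.44117473]]
```

View pics/s17.png

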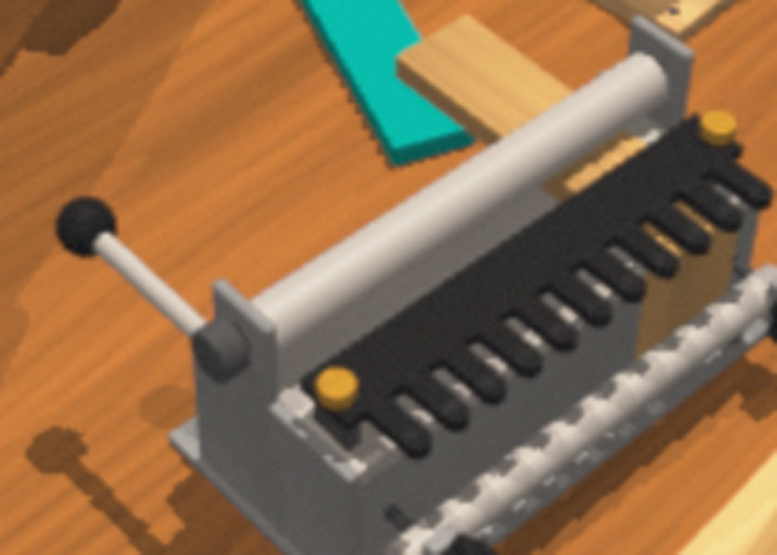

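View pics/t17.png

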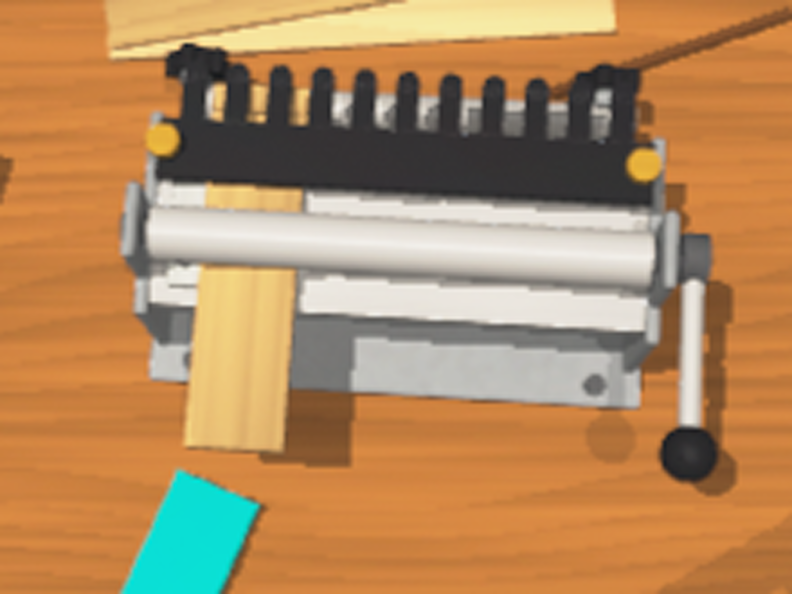

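```bash
python3 -m handwheel '[{"tx":2,"ty":2.5,"tz":0,"yaw":0,"jaw":-1},{"tx":4.4,"ty":5.5,"tz":0,"yaw":0,"jaw":-1},{"tx":6.8,"ty":8.5,"tz":0,"yaw":0,"jaw":-1},{"tx":9.2,"ty":11.5,"tz":0,"yaw":0,"jaw":-1},{"tx":11.6,"ty":14.5,"tz":0,"yaw":0,"jaw":-1},{"tx":14,"ty":17.5,"tz":-1,"yaw":0,"jaw":-1},{"tx":16,"ty":20,"tz":-3,"yaw":0,"jaw":-1},{"tx":17.6,"ty":21.4,"tz":-5.5,"yaw":0,"jaw":-1},{"tx":17.6,"ty":21.4,"tz":-8,"yaw":0,"jaw":-1},{"tx":17.6,"ty":21.4,"tz":-9.5,"yaw":0,"jaw":-1}]'
python3 -m handwheel '[{"tx":0,"ty":0,"tz":-0.4,"yaw":0,"jaw":-1},{"tx":0,"ty":0,"tz":-0.8,"yaw":0,"jaw":-1},{"tx":0,"ty":0,"tz":-1.2,"yaw":0,"jaw":-1},{"tx":0,"ty":0,"tz":-1.5,"yaw":0,"jaw":-1},{"tx":0,"ty":0,"tz":-1.7,"yaw":0,"jaw":-1},{"tx":0,"ty":0,"tz":-1.8,"yaw":0,"jaw":-1},{"tx":0,"ty":0,"tz":-1.9,"yaw":0,"jaw":-1},{"tx":0,"ty":0,"tz":-2,"yaw":0,"jaw":-1},{"tx":0,"ty":0,"tz":-2,"yaw":0,"jaw":-1},{"tx":0,"ty":0,"tz":-2,"yaw":0,"jaw":-1}]'
```

```text
clock: 31.85
position: [0.5263, -0.1655, 0.1729]
orientation: [0.029, 1.0, 0.001, -0.002]
contact_force: [-0.8, 0.5, -0.9]
grip_width: 0.003
clock: 32.68
position: [0.527, -0.1682, 0.1579]
orientation: [0.03, 1.0, -0.0, 0.0]
contact_force: [-3.7, 1.2, 7.9]
grip_width: 0.002
```

```bash
python3 -m handwheel '[{"tx":0,"ty":0,"tz":-0.1,"yaw":0,"jaw":-1},{"tx":0,"ty":0,"tz":-0.2,"yaw":0,"jaw":-1},{"tx":0,"ty":0,"tz":-0.3,"yaw":0,"jaw":-1},{"tx":0,"ty":0,"tz":-0.4,"yaw":0,"jaw":-1},{"tx":0,"ty":0,"tz":-0.4,"yaw":0,"jaw":-1},{"tx":0,"ty":0,"tz":-0.4,"yaw":0,"jaw":-1},{"tx":0,"ty":0,"tz":-0.4,"yaw":0,"jaw":-1},{"tx":0,"ty":0,"tz":-0.4,"yaw":0,"jaw":-1},{"tx":0,"ty":0,"tz":-0.4,"yaw":0,"jaw":-1},{"tx":0,"ty":0,"tz":-0.4,"yaw":0,"jaw":-1}]'
```

```text
clock: 33.52
position: [0.5271, -0.1683, 0.1573]
orientation: [0.03, 1.0, -0.001, -0.0]
contact_force: [-14.5, 6.1, 26.8]
grip_width: -0.004
```

```bash
python3 -m handwheel '[{"tx":0,"ty":0,"tz":0.3,"yaw":0,"jaw":-1},{"tx":0,"ty":0,"tz":1,"yaw":0,"jaw":-1},{"tx":0,"ty":0,"tz":3,"yaw":0,"jaw":-1},{"tx":0,"ty":0,"tz":6,"yaw":0,"jaw":-1},{"tx":0,"ty":0,"tz":9,"yaw":0,"jaw":-1},{"tx":-2,"ty":-2.5,"tz":11,"yaw":0,"jaw":-1},{"tx":-4,"ty":-5,"tz":12,"yaw":0,"jaw":-1},{"tx":-6,"ty":-7.5,"tz":12,"yaw":0,"jaw":-1},{"tx":-8,"ty":-10,"tz":12,"yaw":0,"jaw":-1},{"tx":-10,"ty":-12.5,"tz":12,"yaw":0,"jaw":-1}]'
python3 -m handwheel '[{"tx":-2,"ty":-2.5,"tz":0,"yaw":0,"jaw":-1},{"tx":-4,"ty":-5,"tz":0,"yaw":0,"jaw":-1},{"tx":-6,"ty":-7.5,"tz":0,"yaw":0,"jaw":-1},{"tx":-8,"ty":-9,"tz":0,"yaw":0,"jaw":-1},{"tx":-8,"ty":-9,"tz":0,"yaw":0,"jaw":-1},{"tx":-8,"ty":-9,"tz":0,"yaw":0,"jaw":-1},{"tx":-8,"ty":-9,"tz":0,"yaw":0,"jaw":-1},{"tx":-8,"ty":-9,"tz":0,"yaw":0,"jaw":-1},{"tx":-8,"ty":-9,"tz":0,"yaw":0,"jaw":-1},{"tx":-8,"ty":-9,"tz":0,"yaw":0,"jaw":-1}]'
python3 - <<'E'
from h import *
top=shot("top","18");sc=shot("scene","18")
T=Cam("top18")
a=cv2.imread("pics/top17.png");d=cv2.absdiff(a,top).max(2);print("board/jig diff vs 17",(d[145:275,245:435]>40).sum())
a=cv2.imread("pics/scene0.png");d=cv2.absdiff(a,sc).max(2)
for n,(x0,y0,x1,y1) in dict(tray=(65,310,200,415),mallet=(420,225,535,318),bottle=(200,378,250,460)).items(): print(n,(d[y0:y1,x0:x1]>40).sum())
J=np.array([.668,-.0092]);y=-.061;c,s=np.cos(y),np.sin(y)
inv=lambda P:np.c_[(np.atleast_2d(P)[:,:2]-J)@np.array([[c,-s],[s,c]]),np.atleast_2d(P)[:,2]]
cv2.imwrite("pics/t18.png",cv2.resize(top[180:280,260:330],None,fx=6,fy=6,interpolation=2))
E
```

```text
clock: 34.35
position: [0.4257, -0.2938, 0.2726]
orientation: [0.03, 1.0, -0.001, 0.001]
contact_force: [0.8, -0.1, -0.0]
grip_width: -0.002
clock: 35.18
position: [0.3473, -0.3821, 0.2718]
orientation: [0.03, 1.0, -0.0, 0.0]
contact_force: [-0.1, 0.4, 1.1]
grip_width: -0.004
board/jig diff vs 17 0
tray 1512
mallet 0
bottle 153
```

View pics/t18.png

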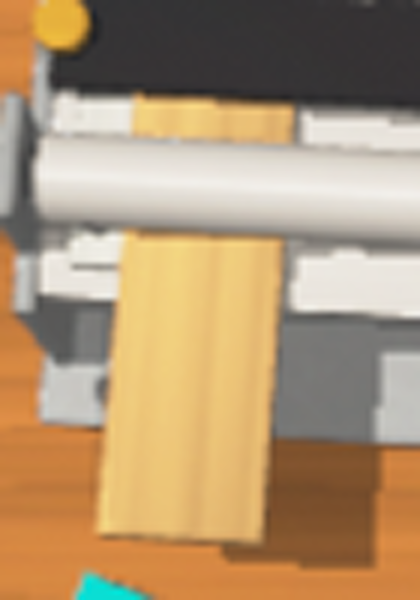

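View pics/scene18.png

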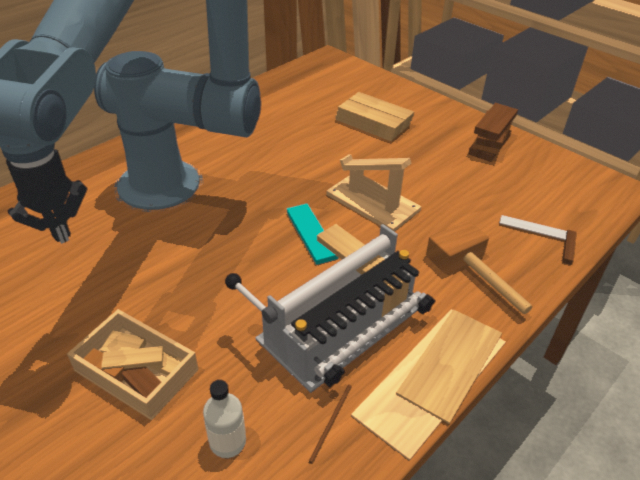

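```bash
python3 -c "
from station import ticket
print(ticket.hand_in())"
```

```text
the job is handed in; nothing more can be done
None
```

The drawer side is in the jig against both stops, the lever is clamped right over to the rear, and the job was handed in at about 35 s of the 64 s allowed.

- **What I did:** I gripped the side near its high end and turned it half round. I pressed it flat on the rear of the deck and slid it under the bar and comb. At the upright board the wrist force read about 5.6 N, and at the side rail about 4 N. I then let go, swung the lever over by its knob and released it.
- **Lever:** The first pull fell short, at about 1.46 rad in the cameras. I pressed the knob down twice more with shut fingers. On the last press it gave only 0.6 mm for 19 N more force, with the knob centre at about 141–142 mm height, so I take that as the end stop.
- **Side position:** Before clamping, the top view put its rear end at x = -140.5 mm (nominal -140) and its edge at y = 115–116 mm (nominal 115) in the jig's frame. The rear corners are at the same pixels after clamping.
- **Checks that disagreed:** After the first of those two presses, the cameras still put the lever at 1.535 rad. I trusted the contact reading, because earlier camera heights of the knob had read 1–2 mm high.
- **Bystanders:** The mallet shows no change in the pictures. The last scene picture differs slightly from the first at the tray and the glue bottle. By eye the tray's corners are where they were. The bottle region had not changed in the top view taken before the two presses, and I put the differences down to the arm's shadow. The gripper was empty and well clear when I handed in.

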